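# Charge the hand-cranked component feeder

## Task

Gather the stray capacitors that are of the same size as those in the white cup off the mat into the cup, leaving the bigger and the smaller look-alike where they are. Then tip the cup out over the feeder's metal hopper so that every capacitor ends up in the hopper, and stand the empty cup upright on its yellow coaster again. Finally turn the feeder's crank one full turn clockwise, until it comes up against its stop; leave everything else on the bench alone.

Things in the scene. Friction and masses are not known exactly. Their poses are not given: they have to be found in the camera images.
- cup: white flared cup, outside 60 mm across at the foot and 100 mm at the rim, 55 mm tall, walls 4 mm, floor 5 mm thick, 120 g; it starts on the coaster with four capacitors in it. Origin at the centre of its underside, z up its axis; a straight round black handle 16 mm in diameter runs out level along its -x from 45 to 123 mm from the axis, its centre line 45 mm above the underside
- cup_rim (a point): centre of the cup's mouth, 55 mm above its underside
- cup_grip (a point): point on the handle's centre line, 90 mm from the cup's axis
- coaster: round yellow coaster fixed to the mat, 100 mm in diameter, 3 mm thick; origin at the centre of its underside
- feeder: white feeder housing fixed to the bench, 170 mm (x) by 340 mm (y), 70 mm tall, origin at the centre of its underside, z up; on top of it stand the hopper (towards its +y) and the crank wheel (towards its -y)
- hopper (a point): centre of the hopper's inner floor, 74 mm above the bench, axes as the feeder's; the hopper is an open aluminium box, inside 142 mm square and 51 mm deep, walls 4 mm, rim 125 mm above the bench
- crank_axis (a point): centre of the dark crank wheel (124 mm in diameter, vertical axis) at its top face, 88 mm above the bench; fixed
- crank_knob (a point): middle of the crank's upright red grip, 105 mm above the bench: a freely spinning cylinder 18 mm in diameter and 38 mm tall, standing on the wheel 45 mm from its axis
- crank (a joint): turn of the crank wheel in rad, clockwise seen from above positive; it starts near its first stop at 0 and comes up against the second stop at 6.5 (a little over a full turn); stays where it is left
- cap1: blue capacitor, a plain cylinder 20 mm in diameter and 22 mm tall with a silver top, 15 g; origin at the centre of its underside, z along its axis; in the cup at the start
- cap2: blue capacitor, a plain cylinder 20 mm in diameter and 22 mm tall with a silver top, 15 g; origin at the centre of its underside, z along its axis; in the cup at the start
- cap3: blue capacitor, a plain cylinder 20 mm in diameter and 22 mm tall with a silver top, 15 g; origin at the centre of its underside, z along its axis; in the cup at the start
- cap4: blue capacitor, a plain cylinder 20 mm in diameter and 22 mm tall with a silver top, 15 g; origin at the centre of its underside, z along its axis; in the cup at the start
- stray1: blue capacitor, a plain cylinder 20 mm in diameter and 22 mm tall with a silver top, 15 g; origin at the centre of its underside, z along its axis; stray on the mat, standing, may be absent
- stray2: blue capacitor, a plain cylinder 20 mm in diameter and 22 mm tall with a silver top, 15 g; origin at the centre of its underside, z along its axis; stray on the mat, standing, may be absent
- stray3: blue capacitor, a plain cylinder 20 mm in diameter and 22 mm tall with a silver top, 15 g; origin at the centre of its underside, z along its axis; stray on the mat, standing, may be absent
- stray4: blue capacitor, a plain cylinder 20 mm in diameter and 22 mm tall with a silver top, 15 g; origin at the centre of its underside, z along its axis; stray on the mat, standing, may be absent
- stray5: blue capacitor, a plain cylinder 20 mm in diameter and 22 mm tall with a silver top, 15 g; origin at the centre of its underside, z along its axis; stray on the mat, standing, may be absent
- big: look-alike blue capacitor, 28 mm in diameter and 32 mm tall, not wanted; origin at the centre of its underside
- small: look-alike blue capacitor, 12 mm in diameter and 15 mm tall, not wanted; origin at the centre of its underside
- reel: reel of solder standing on end, 60 mm in diameter, 46 mm tall; bystander
- flux: amber bottle, 40 mm in diameter, 100 mm tall; bystander
- driver: orange screwdriver lying on the mat, 170 mm long; bystander
- board: loose green circuit board, 90 by 120 mm, with components, 24 mm tall; bystander

How it is judged:
By the outcome, as a careful person would: the job done as asked, in the order asked, and still so for the second after the job is handed in, with the robot touching nothing.
Of stray1, stray2, stray3, stray4, stray5 only 3 to 5 are there at a start; the rules pass over those that are not, and their reading is None.
At some moment in a run one of cup, stray1, stray2, stray3, stray4, stray5 may be knocked a few centimetres aside while the robot is not near it.
It also fails if it takes over 200 s, if anything falls off the work surface, if the arm or the gripper's body presses on something with over 40 N, if the wrist force passes 120 N, or if a joint passes its speed limit or range.

## Robot

A 7-joint arm with a two-finger parallel gripper is mounted at the origin on the work surface. World frame = base frame: x ahead of the robot, y to its left, z up, the work surface at z = 0. Lengths are in m, angles in rad, forces in N, time in s.
With the tool pointing down it reaches from about 0.4 to 0.9 m from the base axis. Payload 5.6 kg.
Tool frame: the origin (TCP) lies midway between the tips of the shut fingers; the grasp point (between the pads) lies 19 mm behind it; z points along the fingers, y is the line along which they close (so a half turn about z gives the same grasp; the last joint's range is limited). The gripper opens to 92 mm and grips with 3 to 60 N. Pads are 20 mm wide; open, the fingers measure 128 mm over their backs; the gripper's body (75 mm by 189 mm) begins 69 mm behind the grasp point.
Start: joints at [-1.148, 0.468, -0.012, 1.603, 0.006, 1.071, -0.056], TCP at [0.292, 0.581, 0.178] pointing down, gripper open.
Joint ranges: [-2.53, 2.53], [-0.31, 2.02], [-1.57, 1.55], [0.28, 2.44], [-1.29, 4.43], [0.15, 1.84], [-2.92, 2.92]. Speed limits (rad/s): [2.57, 2.57, 3.14, 3.14, 3.14, 3.14, 3.14].

## Interface

Orientations are given as a unit quaternion [w, x, y, z].
In Python, from plant import env gives the robot as it stands. The module is installed in compiled form; this text tells all that it offers.
- The arm moves only by the shell command python3 -m pendant 'ROWS' [FORCE]. ROWS is JSON, one flat list of numbers, 7 for each row, row after row: the turn, a rotation vector about the world's x, y, z in units of 5 degrees (1.0 is 5 degrees), then the shift along the world's x, y, z in cm, then the finger opening in cm, from 0 to 9.19. In form: [rx, ry, rz, dx, dy, dz, hand, rx, ry, rz, dx, dy, dz, hand, ...]. A call has 1 to 10 rows; each row shifts and turns the commanded pose from where the row before left it; what a row does not reach is not made up. A row lasts 1/12 s, in which the tool goes at most 41.7 mm and 7.16 degrees, less where a joint would pass 70% of its speed; a pose out of reach is approached as far as the arm can. A call is refused whole if a number of a shift passes 4.17 or a number of a turn 1, either way. A call with a gripper value outside its range is refused whole. The fingers move at their own pace and stop on an object; FORCE is the grip in N (left out, the last holds). Time passes only in rows, so rows that do not move let the fingers close. It gives the time, the measured TCP pose, the force, the opening and the grip force at its end, in the units of the state.
- env.get_state(): the state, without advancing time (a new reading comes with each control period).
- env.capture(name): name is "scene" or "top" or "wrist"; returns the picture (400x640x3 uint8, red, green, blue); there is no depth.
- env.camera_params(name): a dict with "intrinsics" (3x3 intrinsics, pixels), "R" (3x3) and "t" (3): a world point X has camera coordinates R X + t; the wrist camera has in their place "T_tool_cam" (4x4, takes a point from camera to tool coordinates, whose origin is the TCP and whose axes are the flange's). Camera axes: x right, y down, z forward; pixel columns grow to the right and rows downward; lengths in m; the calibration is good to about 2 mm. A picture is of the moment at which its call begins: read the wrist's pose just before it. camera_params takes no time and is no camera call.
- env.job_done(): hands the job in; it is judged then, once.
The state is a dict: "t": time; "qpos": joint angles; "dq": joint speeds; "joint_efforts": joint torques, N m; "ee_pos": TCP position; "eef_rot": TCP orientation; "wrist_force": force on the tool from outside, world axes, zero at the start; "torque": the same for the moment, N m; "width": opening from 0.0 (shut) to 1.0 (fully open); "grasp_force": force on a finger pad.
Only numpy, scipy, OpenCV 4.12 (cv2) and the standard library are available. Lean on these libraries where they do the work, as an engineer would, in place of code of your own. Each camera call takes 0.05 s, during which the arm holds its last target. There are 200 camera calls.

## Working session

There is one attempt and no reset: what is moved stays moved. The work goes in short steps, Python scripts to look and compute and a shell command to move; the robot and the scene stay as the last step left them, time stands still between calls to the robot, and variables do not carry over. Pictures are saved under pics/ and viewed, at most 14 in all, crops included, and the job is handed in when it is done.

```bash
mkdir -p pics; python3 - <<'E'
from plant import env
import cv2,numpy as np
s=env.get_state();print({k:np.round(v,3).tolist() for k,v in s.items()})
for n in("scene","top","wrist"):
    im=env.capture(n);cv2.imwrite(f"pics/{n}0.png",im[...,::-1])
    p=env.camera_params(n);print(n,{k:np.round(v,4).tolist() for k,v in p.items()})
E
```

```text
{'t': 0.0, 'qpos': [-1.148, 0.468, -0.012, 1.604, 0.006, 1.071, -0.056], 'dq': [-0.001, -0.0, -0.0, 0.0, 0.0, 0.001, -0.001], 'joint_efforts': [0.002, -52.057, -0.012, -24.374, -0.057, 0.017, 0.0], 'ee_pos': [0.292, 0.58, 0.177], 'eef_rot': [-0.0, 0.231, 0.973, -0.001], 'wrist_force': [-0.318, 0.289, -0.017], 'torque': [0.029, -0.003, 0.037], 'grasp_force': 0.0, 'width': 1.001}
scene {'intrinsics': [[504.1706, 0.0, 319.7569], [0.0, 504.1706, 199.4695], [0.0, 0.0, 1.0]], 'R': [[0.4317, 0.902, 0.0006], [0.6555, -0.3133, -0.6871], [-0.6196, 0.297, -0.7266]], 't': [-0.2208, -0.3003, 1.5991]}
top {'intrinsics': [[417.8298, 0.0, 323.2312], [0.0, 417.8298, 200.2072], [0.0, 0.0, 1.0]], 'R': [[-0.0091, -0.9999, -0.0056], [-0.9869, 0.0099, -0.161], [0.1611, 0.004, -0.9869]], 't': [-0.0017, 0.5827, 1.0411]}
wrist {'intrinsics': [[286.2849, 0.0, 321.4936], [0.0, 286.2849, 203.9856], [0.0, 0.0, 1.0]], 'T_tool_cam': [[0.001, -0.9695, -0.2451, 0.0691], [1.0, 0.0012, -0.0007, -0.0001], [0.0009, -0.2451, 0.9695, -0.2071], [0.0, 0.0, 0.0, 1.0]]}
```

View pics/top0.png

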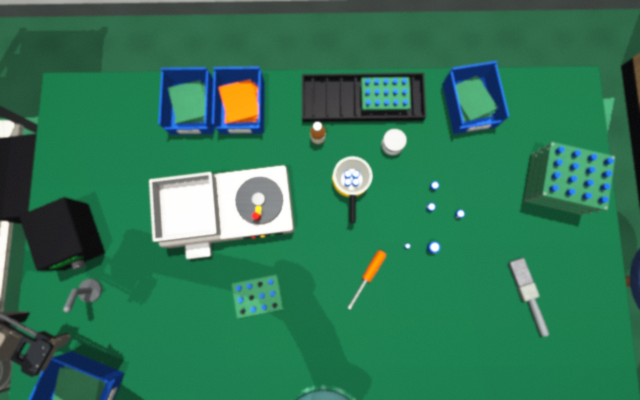

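View pics/scene0.png

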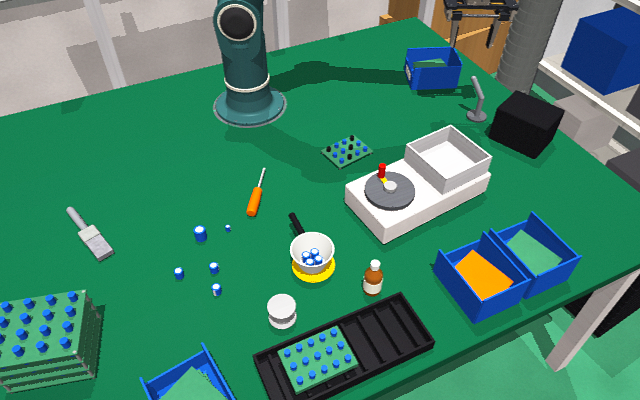

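The top view shows the cup at about (352,177) with its handle pointing down toward the robot. The strays are at (435,185), (431,207) and (460,213), the big look-alike is at (434,247) and the small one at (407,246). The feeder is on the left, with the hopper at (188,208), the wheel at (259,199) and the red knob at (257,214). In the scene view the knob is at (382,172) and the cup at (312,250). Next I'll write the measuring helpers.

```bash
cat > lib.py <<'E'
from plant import env
import cv2,numpy as np
from scipy.spatial.transform import Rotation as Ro
def shot(n,save=None):
    s=env.get_state(); im=env.capture(n); p=env.camera_params(n); K=p["intrinsics"]
    if n=="wrist":
        T=np.asarray(p["T_tool_cam"]); R=Ro.from_quat(np.roll(s["eef_rot"],-1)).as_matrix()
        C=R@T[:3,3]+s["ee_pos"]; A=R@T[:3,:3]
    else: A=np.asarray(p["R"]).T; C=-A@p["t"]
    if save: cv2.imwrite(f"pics/{save}.png",im[...,::-1])
    return im,(np.asarray(K),A,C)
def ray(cam,uv):
    K,A,C=cam; d=A@np.linalg.solve(K,[uv[0],uv[1],1]); return C,d/np.linalg.norm(d)
def plane(cam,uv,z):
    C,d=ray(cam,uv); return C+d*(z-C[2])/d[2]
def tri(rays):
    M=sum(np.eye(3)-np.outer(d,d) for C,d in rays); b=sum((np.eye(3)-np.outer(d,d))@C for C,d in rays)
    X=np.linalg.solve(M,b); return X,max(np.linalg.norm(np.cross(X-C,d)) for C,d in rays)
def proj(cam,X):
    K,A,C=cam; x=K@(A.T@(np.asarray(X)-C)); return x[:2]/x[2]
def mask(im,lo,hi,box=None):
    m=cv2.inRange(cv2.cvtColor(im,cv2.COLOR_RGB2HSV),np.array(lo),np.array(hi))
    if box: k=np.zeros_like(m);k[box[1]:box[3],box[0]:box[2]]=255;m&=k
    return m
def blobs(m,amin=5):
    n,_,st,c=cv2.connectedComponentsWithStats(m)
    return [(c[i],st[i]) for i in range(1,n) if st[i][4]>=amin]
BLUE=((100,120,60),(130,255,255)); WHITE=((0,0,130),(180,70,255)); RED=((0,180,120),(6,255,255)); YEL=((22,150,120),(35,255,255))
E
python3 - <<'E'
from lib import *
np.set_printoptions(precision=4,suppress=True)
t,ct=shot("top"); s,cs=shot("scene")
for nm,im,box in(("top",t,(395,170,480,260)),("scene",s,(160,215,245,300))):
    m=mask(im,(0,0,0),(180,255,255),box); b=mask(im,(98,60,60),(135,255,255),box)|mask(im,*WHITE,box)
    for c,st in blobs(b): 
        w=blobs(mask(im,*WHITE,(st[0],st[1],st[0]+st[2],st[1]+st[3])),1)
        print(nm,c,st,[x[0] for x in w])
for nm,im,c in(("top",t,ct),("scene",s,cs)):
    for k,(lo,hi) in(("red",RED),("yel",YEL)):
        print(nm,k,[(x[0],x[1]) for x in blobs(mask(im,lo,hi),8)])
for z in(0,.003,.058): print(z,plane(ct,(352,177),z))
print("hop",plane(ct,(188,208),.074),"wheel",plane(ct,(259,199),.088))
def big(im,n,box,s): cv2.imwrite(f"pics/{n}.png",cv2.resize(im[box[1]:box[3],box[0]:box[2],::-1],None,fx=s,fy=s,interpolation=cv2.INTER_CUBIC))
big(t,"t1",(140,140,480,270),2.3); big(s,"s1",(160,120,500,330),2.3)
E
```

```text
top [434.1231 185.1538] [430 181   9   9  65] [array([434.7037, 184.7778])]
top [430.7778 206.7143] [427 203   9   9  63] [array([431.3214, 206.3214])]
top [459.5556 213.5397] [455 210  10   8  63] [array([460.5862, 213.2759])]
top [433.3828 246.9375] [427 241  14  13 128] [array([434.5, 246.5])]
top [406.75 245.75] [405 244   5   5  20] [array([407.1333, 245.4667])]
scene [199.7772 232.9891] [193 225  14  17 184] [array([198.7778, 228.9444])]
scene [227.4688 227.7812] [225 225   6   7  32] [array([227.25, 225.75])]
scene [213.6061 267.3939] [209 262  10  12  99] [array([212.9583, 264.7083])]
scene [178.5922 272.8932] [174 267  10  13 103] [array([177.5, 270. ])]
scene [216.0561 288.7944] [211 283  11  13 107] [array([215.5, 286. ]), array([214.1, 293. ])]
top red [(array([255.8378, 216.2432]), array([253, 213,   7,   7,  37], dtype=int32))]
top yel [(array([340.25 , 191.225]), array([333, 183,  16,  14,  40], dtype=int32)), (array([258.0857, 209.0286]), array([256, 206,   5,   8,  35], dtype=int32)), (array([262.1667, 235.9167]), array([260, 235,   5,   3,  12], dtype=int32))]
scene red [(array([381.4333, 170.0889]), array([378, 163,   8,  15,  90], dtype=int32))]
scene yel [(array([383.5909, 179.6818]), array([381, 177,   6,   6,  22], dtype=int32)), (array([314.0409, 272.3129]), array([292, 257,  43,  26, 489], dtype=int32))]
0 [ 0.6541 -0.0866  0.    ]
0.003 [ 0.6534 -0.0864  0.003 ]
0.058 [ 0.6413 -0.0827  0.058 ]
hop [0.5617 0.3358 0.074 ] wheel [0.5807 0.1537 0.088 ]
```

View pics/t1.png

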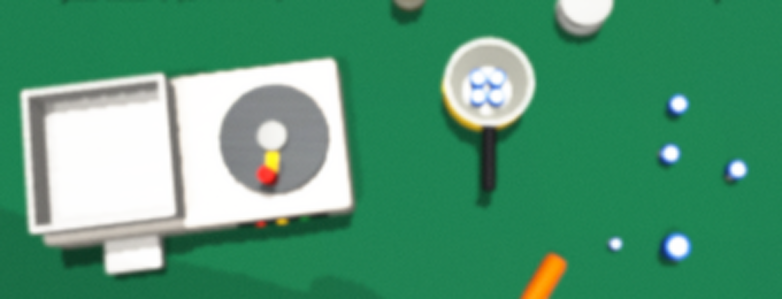

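View pics/s1.png

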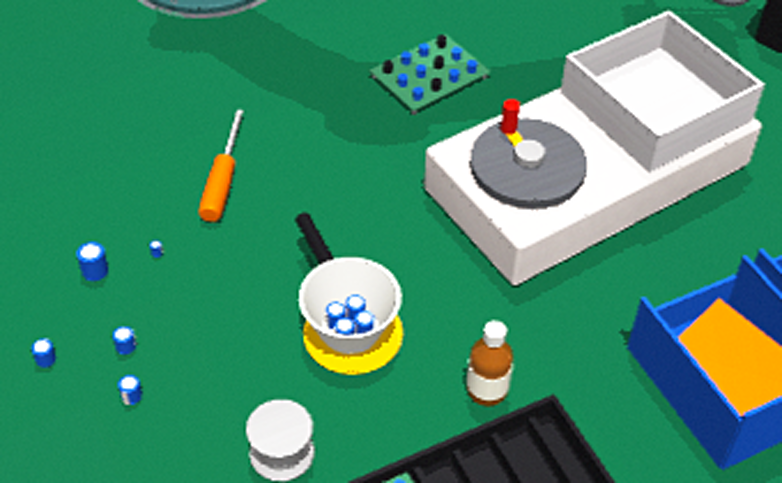

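The crops show three strays of the wanted size, the big and small look-alikes, and four capacitors standing in the cup. In the top view the rim centre is at about (352.6,176.5), and in the scene view at about (312.2,251.7). The screwdriver lies at (375,265) in the top view, clear of the paths. Next I'll triangulate.

```bash
python3 - <<'E'
from lib import *
np.set_printoptions(precision=4,suppress=True)
t,ct=shot("top"); s,cs=shot("scene")
P={"A":((434.7,184.8),(215.5,286)),"B":((431.3,206.3),(213,264.7)),"C":((460.6,213.3),(177.5,270)),"big":((434.5,246.5),(198.8,229)),"small":((407.1,245.5),(227.2,225.7)),
"rim":((352.6,176.5),(312.2,251.7)),"handle end":((140+488/2.3,140+190/2.3),(160+303/2.3,120+217/2.3)),"knob":((255.8,216.2),(381.4,170.1)),"axle":((140+272/2.3,140+135/2.3),(160+530/2.3,120+149/2.3)),
"hop1":((140+22/2.3,140+90/2.3),(160+669/2.3,120+13/2.3)) }
for k,(a,b) in P.items():
    X,e=tri([ray(ct,a),ray(cs,b)]); print(k,X,"res",round(e,4),"r",np.hypot(*X[:2]).round(3))
# hopper inner corners (rim) & feeder top corners in the top view crop
for p in((22,90),(165,74),(185,215),(38,230)): print("hopper rim",plane(ct,(140+p[0]/2.3,140+p[1]/2.3),.125))
for p in((335,58),(352,210)): print("feeder",plane(ct,(140+p[0]/2.3,140+p[1]/2.3),.07))
E
```

```text
A [ 0.6251 -0.3065  0.0233] res 0.0008 r 0.696
B [ 0.5672 -0.2944  0.0229] res 0.0006 r 0.639
C [ 0.5476 -0.3707  0.0237] res 0.0007 r 0.661
big [ 0.4604 -0.2945  0.034 ] res 0.0006 r 0.547
small [ 0.4645 -0.2274  0.0164] res 0.0008 r 0.517
rim [ 0.6458 -0.0843  0.0454] res 0.0009 r 0.651
handle end [ 0.5235 -0.0811  0.0471] res 0.0004 r 0.53
knob [0.5347 0.1573 0.1064] res 0.0007 r 0.557
axle [0.5803 0.1548 0.0972] res 0.0009 r 0.601
hop1 [0.5873 0.3345 0.2363] res 0.033 r 0.676
hopper rim [0.6263 0.4159 0.125 ]
hopper rim [0.6422 0.2645 0.125 ]
hopper rim [0.4919 0.2386 0.125 ]
hopper rim [0.4778 0.3907 0.125 ]
feeder [0.6716 0.0889 0.07  ]
feeder [0.5003 0.0694 0.07  ]
```

The heights check out: stray tops are at about 23 mm, the big one at 34, the small one at 16, and the knob is 45.6 mm from the axle. I'll move above the strays now.

```bash
python3 -m pendant '[0,0,0.5,0,0,4,8,0,0,0.5,0,0,4,8,0,0,0.5,1.1,-3.7,2,8,0,0,0.5,1.1,-3.7,0,8,0,0,0.5,1.1,-3.7,0,8,0,0,0.5,1.1,-3.7,0,8,0,0,0.5,1.1,-3.7,0,8,0,0,0.5,1.1,-3.7,0,8,0,0,0.5,1.1,-3.7,0,8,0,0,0.5,1.1,-3.7,0,8]' 20
python3 -m pendant '[0,0,0.33,1.1,-3.7,0,8,0,0,0,1.1,-3.7,0,8,0,0,0,1.1,-3.7,0,8,0,0,0,1.1,-3.7,0,8,0,0,0,1.1,-3.7,0,8,0,0,0,1.1,-3.7,0,8,0,0,0,1.1,-3.7,0,8,0,0,0,1.1,-3.7,0,8,0,0,0,1.1,-3.7,0,8,0,0,0,1.1,-3.7,0,8]'
python3 -m pendant '[0,0,0,1.1,-3.7,0,8,0,0,0,1.1,-3.7,-1,8,0,0,0,1.1,-3.7,-1,8,0,0,0,1.1,-3.7,-1,8,0,0,0,1.1,-3.7,-1,5,0,0,0,1.1,-3.7,0,5,0,0,0,1.1,-2,0,5,0,0,0,0,0,0,5,0,0,0,0,0,0,5]'
python3 - <<'E'
from lib import *
np.set_printoptions(precision=4,suppress=True)
print(env.get_state()["qpos"])
w,cw=shot("wrist","w1")
m=mask(w,*WHITE); 
for c,st in blobs(m,20): 
    if st[4]<4000: print(c,st,plane(cw,c,.022))
E
```

```text
t: 1.18
ee_pos: [0.3797, 0.2844, 0.2776]
eef_rot: [0.0, 0.014, 1.0, 0.0]
wrist_force: [0.8, -0.2, -0.1]
width: 0.873
grasp_force: 0.0
t: 2.02
ee_pos: [0.4897, -0.0856, 0.2778]
eef_rot: [0.001, 0.0, 1.0, 0.0]
wrist_force: [0.6, -0.5, 0.6]
width: 0.871
grasp_force: 0.0
t: 2.77
ee_pos: [0.5661, -0.3268, 0.2366]
eef_rot: [-0.001, 0.001, 1.0, -0.0]
wrist_force: [-0.4, 0.7, -0.1]
width: 0.551
grasp_force: 0.0
[ 0.065   0.4593  0.5741  1.5589 -0.2602  1.2019  2.2544]
[172.2623  38.3465] [ 143    0   58   83 2413] [ 0.3762 -0.5246  0.022 ]
[493.2896  18.4208] [479   0  30  38 183] [ 0.3536 -0.1022  0.022 ]
[345.8609 104.0728] [340  97  13  15 151] [ 0.4593 -0.2927  0.022 ]
[391.6538 108.3462] [389 106   6   6  26] [ 0.4651 -0.2285  0.022 ]
[623.6295 212.8994] [ 585  136   55  123 2953] [0.6178 0.135  0.022 ]
[292.2895 168.1974] [288 164  10  10  76] [ 0.5487 -0.3699  0.022 ]
[  8.5 177.5] [  6 175   6   6  28] [ 0.5618 -0.792   0.022 ]
[344. 181.] [340 177   9   9  69] [ 0.5679 -0.2934  0.022 ]
[136.4074 207.2593] [134 205   6   6  27] [ 0.6078 -0.6091  0.022 ]
[495.417  236.9807] [ 456  205   72   59 2700] [ 0.6567 -0.0552  0.022 ]
[335.1562 218.3906] [331 214   9   9  64] [ 0.626 -0.306  0.022]
[475.2969 226.0156] [471 222   9   9  64] [ 0.6386 -0.089   0.022 ]
[489.625  226.1094] [486 222   9   9  64] [ 0.6388 -0.0668  0.022 ]
[473.1803 239.4262] [469 236   9   8  61] [ 0.6607 -0.0894  0.022 ]
[487.3448 239.5345] [483 236   9   8  58] [ 0.6609 -0.0672  0.022 ]
[558.1045 331.3134] [555 325   7  14  67] [0.828  0.0768 0.022 ]
```

View pics/w1.png

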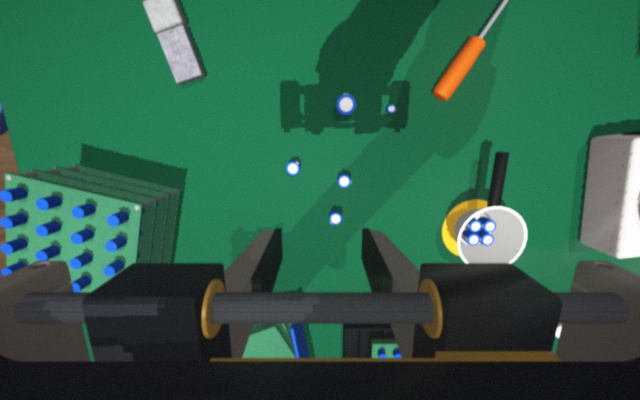

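The wrist picture agrees with the first fixes: stray A at (335,218), B at (344,181), C at (292,168), with the cup at (491,236) holding four caps. Next I'll pick up A.

```bash
python3 -m pendant '[0,0,0,1.18,0.42,-3.9,5,0,0,0,1.18,0.42,-3.9,5,0,0,0,1.18,0.42,-3.9,5,0,0,0,1.18,0.42,-3.9,5,0,0,0,1.18,0.42,-3.9,5,0,0,0,0,0,-2.5,5,0,0,0,0,0,-0.9,5,0,0,0,0,0,0,5]' 20
python3 -m pendant '[0,0,0,0,0,0,0,0,0,0,0,0,0,0,0,0,0,0,0,0,0,0,0,0,0,0,0,0,0,0,0,0,0,0,0]'
```

```text
t: 3.48
ee_pos: [0.6239, -0.3022, 0.0062]
eef_rot: [-0.002, -0.0, 1.0, 0.001]
wrist_force: [-0.4, -0.1, -0.4]
width: 0.544
grasp_force: 0.0
t: 3.9
ee_pos: [0.6262, -0.3051, 0.0099]
eef_rot: [0.001, 0.0, 1.0, -0.0]
wrist_force: [0.3, 1.0, 0.5]
width: 0.206
grasp_force: 0.0
```

```bash
python3 -m pendant '[0,0,0,0,0,0,0,0,0,0,0,0,0,0]'
python3 -m pendant '[0,0,0,0,0,3,0,0,0,0,0,0,4,0,0,0,0,0,0,4,0,0,0,0,0,0,1,0,0,0,0,0,0,0,0]'
python3 - <<'E'
from lib import *
np.set_printoptions(precision=4,suppress=True)
w,cw=shot("wrist","w2")
cv2.imwrite("pics/w2.png",w[150:350,200:540,::-1])
for c,st in blobs(mask(w,*WHITE,(200,130,640,300)),20): print(c,st,plane(cw,c,.022),plane(cw,c,.03))
E
```

```text
t: 4.07
ee_pos: [0.6257, -0.3048, 0.0088]
eef_rot: [0.0, 0.0, 1.0, -0.0]
wrist_force: [0.1, 0.1, -0.6]
width: 0.061
grasp_force: 0.0
t: 4.48
ee_pos: [0.6279, -0.3062, 0.133]
eef_rot: [0.004, 0.0, 1.0, -0.001]
wrist_force: [0.6, -0.4, -0.3]
width: 0.008
grasp_force: 0.0
[333.3846 139.453 ] [328 134  12  12 117] [ 0.5677 -0.2937  0.022 ] [ 0.5674 -0.294   0.03  ]
[543.2638 218.8081] [ 489  171  100   94 5941] [ 0.6573 -0.0496  0.022 ] [ 0.6548 -0.0561  0.03  ]
[321.9412 191.9412] [316 186  13  13 119] [ 0.6258 -0.306   0.022 ] [ 0.6241 -0.306   0.03  ]
[512.7328 202.4655] [507 197  12  12 116] [ 0.6378 -0.0882  0.022 ] [ 0.6358 -0.0937  0.03  ]
[532.2957 202.5739] [527 197  12  12 115] [ 0.6379 -0.0659  0.022 ] [ 0.6359 -0.0719  0.03  ]
[509.3571 220.8304] [504 215  12  12 112] [ 0.6598 -0.0884  0.022 ] [ 0.6573 -0.0939  0.03  ]
[528.4554 221.1786] [523 216  12  12 112] [ 0.6602 -0.0662  0.022 ] [ 0.6576 -0.0722  0.03  ]
[405.2083 260.7083] [395 259  21   4  72] [ 0.7105 -0.2055  0.022 ] [ 0.7067 -0.208   0.03  ]
[564.5745 288.234 ] [558 286  13   5  47] [ 0.7472 -0.0058  0.022 ] [ 0.7424 -0.0134  0.03  ]
```

View pics/w2.png

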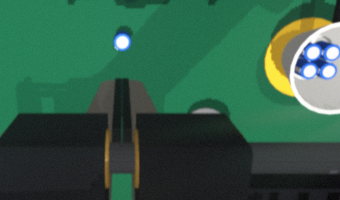

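The crop shows the jaws fully shut and A still standing at full-picture (322,192), so the grasp missed. I'll go down again with the jaws open and look from the scene camera before closing.

```bash
python3 -m pendant '[0,0,0,0,0,0,5,0,0,0,0,0,0,5,0,0,0,0,0,0,5,0,0,0,0,0,0,5,0,0,0,0,0,0,5,0,0,0,0,0,0,5,0,0,0,0,0,-3,5,0,0,0,0,0,-3.5,5,0,0,0,0,0,-3,5,0,0,0,0,0,-1.5,5]'
python3 -m pendant '[0,0,0,0,0,-1.5,5,0,0,0,0,0,-0.3,5,0,0,0,0,0,0,5,0,0,0,0,0,0,5]'
python3 - <<'E'
from lib import *
np.set_printoptions(precision=4,suppress=True)
st=env.get_state();print(st["ee_pos"])
s,cs=shot("scene");t,ct=shot("top");w,cw=shot("wrist")
for im,c in((s,cs),(t,ct),(w,cw)): print("tcp",proj(c,st["ee_pos"]),"A top",proj(c,(.6255,-.306,.022)))
r=lambda im,x,y,h,k:cv2.resize(im[y-h:y+h,x-h:x+h,::-1],(390,390),interpolation=cv2.INTER_CUBIC)
cv2.imwrite("pics/c3.png",np.hstack([r(s,215,270,40,4),r(w,322,220,70,4)]))
E
```

```text
t: 5.37
ee_pos: [0.6233, -0.3033, 0.0142]
eef_rot: [-0.002, 0.0, 1.0, 0.001]
wrist_force: [-0.4, -0.5, -0.4]
width: 0.541
grasp_force: 0.0
t: 5.7
ee_pos: [0.6265, -0.3055, 0.0018]
eef_rot: [0.001, 0.0, 1.0, -0.001]
wrist_force: [-0.4, -0.5, 0.2]
width: 0.544
grasp_force: 0.0
[ 0.6265 -0.3055  0.0018]
tcp [217.9723 291.7894] A top [216.2488 286.3955]
tcp [432.5508 185.9293] A top [434.6759 184.8321]
tcp [321.378  224.9277] A top [320.5564 232.8206]
```

View pics/c3.png

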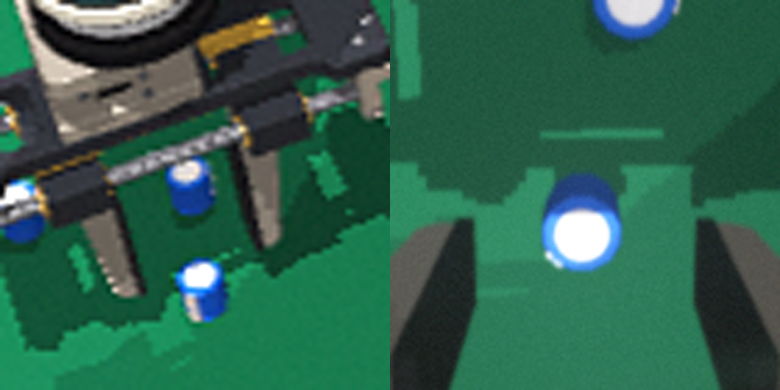

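The crops show A centred sideways between the jaws. In the scene view, though, the finger tips at (200.6,290) and (229.4,280) seem to end well above the mat. I'll triangulate the tips.

```bash
python3 - <<'E'
from lib import *
np.set_printoptions(precision=4,suppress=True)
cs=shot("scene")[1];cw=shot("wrist")[1];k=140/390
for nm,a,b in(("L",(200.6,289.9),(252+(475-390)*k,150+255*k)),("R",(229.4,280.3),(252+(697-390)*k,150+255*k))):
    print(nm,*tri([ray(cs,a),ray(cw,b)]))
    for z in(0,.015,.03): print(z,plane(cs,a,z),plane(cw,b,z))
E
```

```text
L [ 0.6272 -0.3354  0.0315] 0.004541503253790349
0 [ 0.6039 -0.3388  0.    ] [ 0.6404 -0.3355  0.    ]
0.015 [ 0.6145 -0.3393  0.015 ] [ 0.6344 -0.3333  0.015 ]
0.03 [ 0.6252 -0.3398  0.03  ] [ 0.6284 -0.331   0.03  ]
R [ 0.6284 -0.2768  0.0298] 0.0010839993717626569
0 [ 0.6071 -0.2727  0.    ] [ 0.6403 -0.2734  0.    ]
0.015 [ 0.6177 -0.2742  0.015 ] [ 0.6343 -0.2756  0.015 ]
0.03 [ 0.6283 -0.2757  0.03  ] [ 0.6283 -0.2779  0.03  ]
```

Both tips are at about z = 0.030 while the reported TCP is 0.002, so the real tips sit about 28 mm behind the reported point (x and y are fine). I'll go down in guarded steps, watching the force.

```bash
python3 -m pendant '[0,0,0,0,0,-0.8,5,0,0,0,0,0,-0.4,5,0,0,0,0,0,0,5]'
python3 -m pendant '[0,0,0,0,0,-0.5,5,0,0,0,0,0,0,5]'
python3 -m pendant '[0,0,0,0,0,-0.3,5,0,0,0,0,0,0,5]'
python3 - <<'E'
from lib import *
s,cs=shot("scene");w,cw=shot("wrist")
r=lambda im,x,y,h,k:cv2.resize(im[y-h:y+h,x-h:x+h,::-1],(390,390),interpolation=cv2.INTER_CUBIC)
cv2.imwrite("pics/c4.png",np.hstack([r(s,215,270,40,4),r(w,322,220,70,4)]))
E
```

```text
t: 6.2
ee_pos: [0.6246, -0.3041, -0.013]
eef_rot: [-0.001, 0.0, 1.0, 0.001]
wrist_force: [-0.8, 0.7, -0.7]
width: 0.538
grasp_force: 0.0
t: 6.37
ee_pos: [0.6249, -0.3045, -0.0177]
eef_rot: [-0.001, 0.0, 1.0, 0.0]
wrist_force: [0.1, 0.6, -0.3]
width: 0.539
grasp_force: 0.0
t: 6.53
ee_pos: [0.6252, -0.3046, -0.0203]
eef_rot: [-0.0, 0.0, 1.0, 0.0]
wrist_force: [-0.2, -1.0, -0.3]
width: 0.547
grasp_force: 0.0
```

View pics/c4.png

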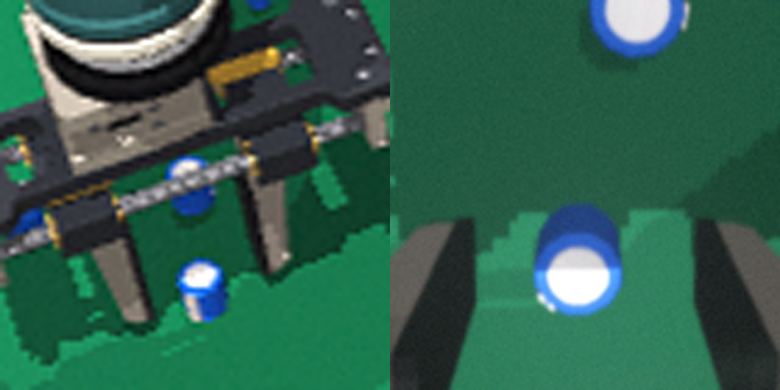

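The tips, at crop (140,320) and (275,270), are now level with the lower half of the cap. I'll close and lift.

```bash
python3 -m pendant '[0,0,0,0,0,0,0,0,0,0,0,0,0,0,0,0,0,0,0,0,0,0,0,0,0,0,0,0,0,0,0,0,0,0,0,0,0,0,0,0,0,0]' 20
python3 -m pendant '[0,0,0,0,0,2,0,0,0,0,0,0,4,0,0,0,0,0,0,4,0,0,0,0,0,0,4,0,0,0,0,0,0,2,0,0,0,0,0,0,0,0,0,0,0,0,0,0,0]'
```

```text
t: 7.13
ee_pos: [0.6256, -0.3048, -0.0195]
eef_rot: [0.0, 0.0, 1.0, -0.0]
wrist_force: [0.0, 0.1, 0.8]
width: 0.204
grasp_force: 20.0
t: 7.72
ee_pos: [0.6262, -0.3049, 0.1419]
eef_rot: [0.001, 0.0, 1.0, -0.0]
wrist_force: [0.1, -0.3, -1.1]
width: 0.206
grasp_force: 20.0
```

Grip of 20 N at a width of 19 mm, so A is held. I'll move toward the cup and measure its rim from the wrist and top cameras.

```bash
python3 -m pendant '[0,0,0,0.2,3.6,0,0,0,0,0,0.2,3.6,0,0,0,0,0,0.2,3.6,0,0,0,0,0,0.2,3.6,0,0,0,0,0,0,0,0,0,0,0,0,0,0,0,0,0,0,0,0,0,0,0]'
cat > cup.py <<'E'
from lib import *
np.set_printoptions(precision=4,suppress=True)
def rim(n,c0,save=None):
    im,c=shot(n,save); u=proj(c,(*c0,.058)); px=np.linalg.norm(proj(c,(c0[0],c0[1]+.05,.058))-u)
    m=mask(im,(0,0,95),(180,60,255)); y,x=np.indices(m.shape); m[np.hypot(x-u[0],y-u[1])>px*1.7]=0
    b=max(blobs(m),key=lambda q:q[1][4]); M=np.uint8(cv2.connectedComponents(m)[1]==cv2.connectedComponents(m)[1][tuple(0 for _ in range(2))])
    cs,_=cv2.findContours(m,cv2.RETR_EXTERNAL,cv2.CHAIN_APPROX_NONE); k=max(cs,key=cv2.contourArea)
    P=np.array([plane(c,q[0],.058)[:2] for q in k]); (X,r)=cv2.minEnclosingCircle(P.astype(np.float32)); return np.array(X),r,b[1]
if __name__=="__main__":
    for n in("top","wrist"): print(n,*rim(n,(.642,-.084),"cup"+n if n=="wrist" else None))
    s=env.get_state();print(s["ee_pos"])
    w,cw=shot("wrist"); m=mask(w,(0,0,0),(180,255,55)); 
E
sed -i '/M=np.uint8/s/; M=.*$//' cup.py; sed -i '/w,cw=shot/d' cup.py; python3 cup.py
```

```text
t: 8.3
ee_pos: [0.6326, -0.1609, 0.1389]
eef_rot: [-0.001, 0.0, 1.0, -0.0]
wrist_force: [-0.3, -0.3, 0.2]
width: 0.2
grasp_force: 20.0
top [ 0.6619 -0.0898] 0.06735359132289886 [333 145  35  50 990]
wrist [ 0.6469 -0.0842] 0.05103961005806923 [ 349  166   96   93 5839]
[ 0.6326 -0.1626  0.1395]
```

View pics/cupwrist.png

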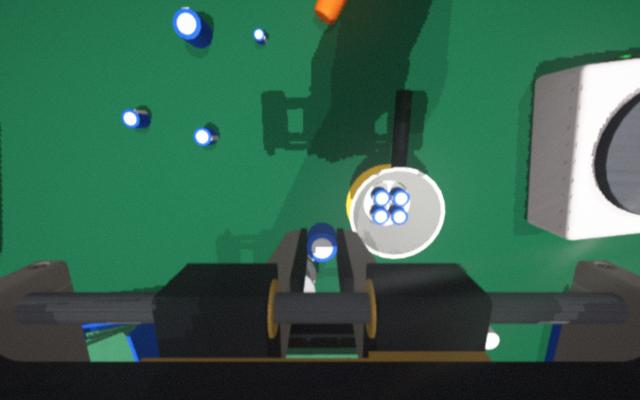

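The wrist view shows A held at (322,245) and the cup rim fitted at (0.647,-0.084) with radius 51 mm, as it should be. B is at (204,137) and C at (131,118), with the handle running from (400,165) to (404,91). I'll place A in the cup's second layer.

```bash
python3 -m pendant '[0,0,0,0.1,3.7,0,0,0,0,0,0.1,3.7,0,0,0,0,0,0,0,-3.5,0,0,0,0,0,0,-3.5,0,0,0,0,0,0,-2.5,0,0,0,0,0,0,-1.8,0,0,0,0,0,0,0,0,0,0,0,0,0,0,0]'
python3 -m pendant '[0,0,0,0,0,0,2.6,0,0,0,0,0,0,2.6,0,0,0,0,0,0,2.6,0,0,0,0,0,1,2.6,0,0,0,0,0,3,2.6,0,0,0,-1,-3,4,5,0,0,0,-2,-3.5,1,5,0,0,0,-2,-3.5,0,5,0,0,0,0,0,0,5,0,0,0,0,0,0,5]'
python3 - <<'E'
from lib import *
np.set_printoptions(precision=4,suppress=True)
w,cw=shot("wrist","w5")
for c,st in blobs(mask(w,*WHITE,(60,0,640,260)),20): print(c,st,plane(cw,c,.022),plane(cw,c,.052))
E
```

```text
t: 9.07
ee_pos: [0.6347, -0.0885, 0.0266]
eef_rot: [-0.001, 0.002, 1.0, -0.0]
wrist_force: [0.6, -0.1, 1.0]
width: 0.203
grasp_force: 20.0
t: 9.9
ee_pos: [0.5866, -0.1844, 0.1122]
eef_rot: [0.001, 0.003, 1.0, -0.0]
wrist_force: [-0.3, 1.0, -0.0]
width: 0.542
grasp_force: 0.0
[202.2164  68.4548] [192  58  21  22 365] [ 0.4584 -0.2979  0.022 ] [ 0.4643 -0.2863  0.052 ]
[277.5  76.5] [274  72   8  10  66] [ 0.466  -0.2262  0.022 ] [ 0.4711 -0.2219  0.052 ]
[609.4336 200.7666] [ 559  113   81  147 7373] [0.5907 0.1225 0.022 ] [0.5833 0.0916 0.052 ]
[150.3913 155.6087] [146 154  12   5  23] [ 0.5406 -0.3601  0.022 ] [ 0.5382 -0.3423  0.052 ]
[141.8857 163.9429] [136 158  13  13 140] [ 0.549  -0.3702  0.022 ] [ 0.5458 -0.3514  0.052 ]
[217.383  181.9504] [211 176  14  13 141] [ 0.5683 -0.2938  0.022 ] [ 0.5631 -0.2827  0.052 ]
[438.1346 237.9605] [ 386  217   89   43 2103] [ 0.6321 -0.056   0.022 ] [ 0.6204 -0.0689  0.052 ]
[402.1714 243.5714] [400 240   6   9  35] [ 0.6385 -0.0952  0.022 ] [ 0.6262 -0.1042  0.052 ]
[417.8496 254.    ] [411 248  14  12 133] [ 0.6511 -0.0769  0.022 ] [ 0.6375 -0.0877  0.052 ]
```

A is standing in the cup's second layer at (0.638,-0.088). Next is B.

```bash
python3 -m pendant '[0,0,0,-0.62,-3.65,0,5,0,0,0,-0.62,-3.65,0,5,0,0,0,-0.62,-3.65,0,5,0,0,0,0,0,-4,5,0,0,0,0,0,-4,5,0,0,0,0,0,-3.2,5,0,0,0,0,0,-1.9,5,0,0,0,0,0,0,5,0,0,0,0,0,0,5,0,0,0,0,0,0,5]'
python3 -m pendant '[0,0,0,0,0,0,0,0,0,0,0,0,0,0,0,0,0,0,0,0,0,0,0,0,0,0,0,0,0,0,0,0,0,0,0,0,0,0,0,0,0,0]' 20
python3 -m pendant '[0,0,0,0,0,2,0,0,0,0,0,0,4,0,0,0,0,0,0,4,0,0,0,0,0,0,4,0,0,0,0,0,0,1,0,0,0,0,0,0,0,0,0,0,0,0,0,0,0]'
```

```text
t: 10.78
ee_pos: [0.5705, -0.2904, -0.0196]
eef_rot: [0.001, -0.0, 1.0, -0.0]
wrist_force: [-0.3, 0.2, 0.1]
width: 0.544
grasp_force: 0.0
t: 11.28
ee_pos: [0.5692, -0.2908, -0.0203]
eef_rot: [0.0, 0.0, 1.0, -0.0]
wrist_force: [-1.3, 0.6, 3.4]
width: 0.205
grasp_force: 20.0
t: 11.87
ee_pos: [0.5687, -0.2903, 0.1289]
eef_rot: [0.0, 0.0, 1.0, 0.0]
wrist_force: [0.3, 0.7, -1.0]
width: 0.203
grasp_force: 20.0
```

```bash
python3 -m pendant '[0,0,0,1.5,3.37,0,0,0,0,0,1.5,3.37,0,0,0,0,0,1.5,3.37,0,0,0,0,0,1.5,3.37,0,0,0,0,0,0,0,0,0,0,0,0,0,0,0,0]'
python3 cup.py
```

```text
t: 12.37
ee_pos: [0.6282, -0.1519, 0.1258]
eef_rot: [-0.002, -0.003, 1.0, 0.001]
wrist_force: [-0.3, -1.5, -0.2]
width: 0.205
grasp_force: 20.0
top [ 0.6619 -0.0871] 0.06637920439243317 [333 145  34  50 822]
wrist [ 0.6468 -0.083 ] 0.05072224885225296 [ 343  173  100   92 5549]
[ 0.6271 -0.1566  0.127 ]
```

```bash
python3 -m pendant '[0,0,0,1.5,3.37,0,0,0,0,0,1.5,3.37,0,0,0,0,0,0,0,-3.5,0,0,0,0,0,0,-3.5,0,0,0,0,0,0,-2,0,0,0,0,0,0,-1.1,0,0,0,0,0,0,0,0,0,0,0,0,0,0,0]'
python3 -m pendant '[0,0,0,0,0,0,2.6,0,0,0,0,0,0,2.6,0,0,0,0,0,0,2.6,0,0,0,0,0,1,2.6,0,0,0,0,0,3,2.6,0,0,0,-1.5,-3,4,5,0,0,0,-2.5,-3.2,1,5,0,0,0,-2.5,-3.2,0,5,0,0,0,0,0,0,5,0,0,0,0,0,0,5]'
python3 - <<'E'
from lib import *
np.set_printoptions(precision=4,suppress=True)
w,cw=shot("wrist","w6")
for c,st in blobs(mask(w,*WHITE,(60,0,640,260)),20): print(c,st,plane(cw,c,.022),plane(cw,c,.052))
E
```

```text
t: 13.13
ee_pos: [0.6578, -0.0907, 0.0275]
eef_rot: [-0.001, 0.002, 1.0, -0.0]
wrist_force: [0.5, -0.1, 0.1]
width: 0.207
grasp_force: 20.0
t: 13.97
ee_pos: [0.5958, -0.1793, 0.1118]
eef_rot: [0.001, 0.003, 1.0, -0.0]
wrist_force: [0.8, -0.5, -0.5]
width: 0.547
grasp_force: 0.0
[195.4005  57.5806] [185  47  21  23 372] [ 0.4581 -0.2981  0.022 ] [ 0.465 -0.286  0.052]
[271.7681  66.4203] [268  62   9  10  69] [ 0.4662 -0.2261  0.022 ] [ 0.4723 -0.2213  0.052 ]
[607.3589 195.8906] [ 556  101   84  159 8298] [0.5944 0.1238 0.022 ] [0.5875 0.0933 0.052 ]
[606.3462 116.0769] [602 112  10   9  26] [0.5132 0.1033 0.022 ] [0.5145 0.0748 0.052 ]
[611.619  121.1429] [608 118   8   7  21] [0.5181 0.1097 0.022 ] [0.5189 0.0806 0.052 ]
[144.3333 147.    ] [140 145  11   5  21] [ 0.541  -0.3596  0.022 ] [ 0.5395 -0.3413  0.052 ]
[135.1143 155.0571] [129 149  13  13 140] [ 0.549  -0.3704  0.022 ] [ 0.5467 -0.351   0.052 ]
[434.9681 232.9258] [ 379  208   93   52 2574] [ 0.6351 -0.0551  0.022 ] [ 0.6241 -0.0676  0.052 ]
[398.1111 235.6667] [396 232   6   9  36] [ 0.6381 -0.0953  0.022 ] [ 0.6268 -0.1037  0.052 ]
[416.4017 249.5812] [407 240  20  20 234] [ 0.6547 -0.0739  0.022 ] [ 0.6417 -0.0845  0.052 ]
[403.  252.2] [399 249   8   8  40] [ 0.6578 -0.0887  0.022 ] [ 0.6445 -0.0978  0.052 ]
```

Now C at (0.549,-0.370).

```bash
python3 -m pendant '[0,0,0,-0.94,-3.82,0,5,0,0,0,-0.94,-3.82,0,5,0,0,0,-0.94,-3.82,0,5,0,0,0,-0.94,-3.82,0,5,0,0,0,-0.94,-3.82,0,5,0,0,0,0,0,-4,5,0,0,0,0,0,-4,5,0,0,0,0,0,-3.2,5,0,0,0,0,0,-1.9,5,0,0,0,0,0,0,5]'
python3 -m pendant '[0,0,0,0,0,0,5,0,0,0,0,0,0,5,0,0,0,0,0,0,0,0,0,0,0,0,0,0,0,0,0,0,0,0,0,0,0,0,0,0,0,0,0,0,0,0,0,0,0,0,0,0,0,0,0,0]' 20
python3 -m pendant '[0,0,0,0,0,2,0,0,0,0,0,0,4,0,0,0,0,0,0,4,0,0,0,0,0,0,4,0,0,0,0,0,0,1,0,0,0,0,0,0,0,0,0,0,0,0,0,0,0]'
python3 -m pendant '[0,0,0,1.2,3.6,0,0,0,0,0,1.2,3.6,0,0,0,0,0,1.2,3.6,0,0,0,0,0,1.2,3.6,0,0,0,0,0,1.2,3.6,0,0,0,0,0,1.2,3.6,0,0,0,0,0,0,0,0,0,0,0,0,0,0,0,0,0,0,0,0,0,0,0]'
python3 cup.py
python3 -c "
import cv2;i=cv2.imread('pics/cupwrist.png')[60:270,230:480];cv2.imwrite('pics/c7.png',cv2.resize(i,None,fx=2.5,fy=2.5,interpolation=cv2.INTER_CUBIC))"
```

```text
t: 14.85
ee_pos: [0.5482, -0.3632, -0.0264]
eef_rot: [-0.004, -0.001, 1.0, 0.003]
wrist_force: [-0.9, 1.1, 0.1]
width: 0.549
grasp_force: 0.0
t: 15.52
ee_pos: [0.5503, -0.3675, -0.0204]
eef_rot: [0.0, 0.0, 1.0, -0.0]
wrist_force: [-0.0, 0.8, 4.2]
width: 0.199
grasp_force: 20.0
t: 16.1
ee_pos: [0.5498, -0.367, 0.1288]
eef_rot: [0.0, 0.0, 1.0, 0.0]
wrist_force: [-0.7, 0.3, -0.8]
width: 0.204
grasp_force: 20.0
t: 16.85
ee_pos: [0.6204, -0.1515, 0.1268]
eef_rot: [-0.002, 0.0, 1.0, -0.0]
wrist_force: [-1.1, -0.3, 0.1]
width: 0.206
grasp_force: 20.0
top [ 0.6566 -0.0862] 0.0614640899002552 [333 149  35  46 910]
wrist [ 0.6466 -0.0827] 0.0505300909280777 [ 341  180   99   85 4533]
[ 0.6205 -0.1533  0.1278]
```

View pics/c7.png

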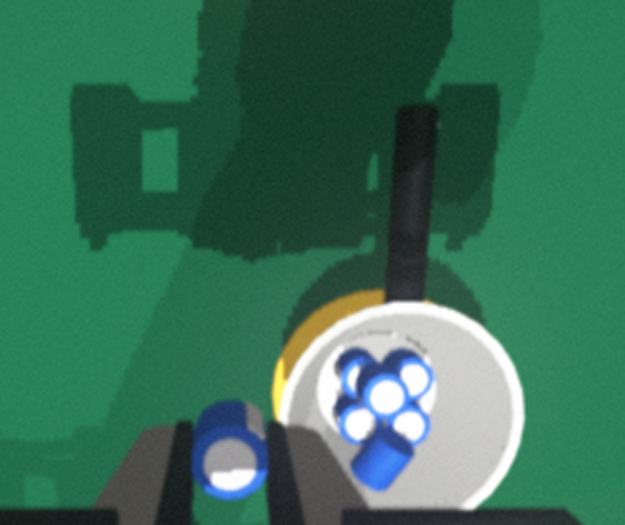

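The crop shows A standing on the four, B leaning inside against the far wall, and C held; the cup hasn't moved. C goes on the +y side.

```bash
python3 -m pendant '[0,0,0,0.8,4.05,0,0,0,0,0,0.8,4.05,0,0,0,0,0,0,0,-3.5,0,0,0,0,0,0,-3.3,0,0,0,0,0,0,-1.8,0,0,0,0,0,0,-0.9,0,0,0,0,0,0,0,0,0,0,0,0,0,0,0]'
python3 -m pendant '[0,0,0,0,0,0,2.6,0,0,0,0,0,0,2.6,0,0,0,0,0,0,2.6,0,0,0,0,0,1,2.6,0,0,0,0,0,3,2.6,0,0,0,-2,0,4,5,0,0,0,-3.5,0,2,5,0,0,0,-3.5,0,0,5,0,0,0,-3.5,0,0,5,0,0,0,0,0,0,5]'
python3 cup.py
python3 - <<'E'
import cv2,numpy as np
from lib import *
w,cw=shot("wrist"); i=w[150:330,220:480,::-1]; s=shot("scene")[0][190:300,150:370,::-1]
cv2.imwrite('pics/c8.png',np.vstack([cv2.resize(i,(520,360)),cv2.resize(s,(440,220)).copy() if 0 else cv2.resize(s,(520,230))]))
# handle: dark mask between cup and robot
m=mask(w,(0,0,0),(180,255,45)); h=cv2.HoughLinesP
for c,st in blobs(m,80): print(c,st)
E
```

```text
t: 17.62
ee_pos: [0.638, -0.0721, 0.0342]
eef_rot: [0.0, 0.001, 1.0, -0.0]
wrist_force: [-0.5, -1.1, 0.9]
width: 0.204
grasp_force: 20.0
t: 18.45
ee_pos: [0.5073, -0.0705, 0.1316]
eef_rot: [-0.002, 0.002, 1.0, 0.002]
wrist_force: [0.3, 0.2, -1.1]
width: 0.542
grasp_force: 0.0
top [ 0.6326 -0.0725] 0.06943385303020477 [333 156  39  47 548]
wrist [ 0.6556 -0.0837] 0.049562398344278336 [ 266  322   88   37 2101]
[ 0.514  -0.0701  0.1326]
[574.32631579  18.32105263] [565  11  20  16 190]
[545.16541353  56.41353383] [537  51  18  12 133]
[562.1773399  178.06403941] [538 173  53  11 203]
[522.85185185 181.77777778] [516 178  18   8  81]
[495.5060241 184.3253012] [485 181  22   8  83]
[311.04355401 239.53310105] [303 209  16  67 574]
[268.55793226 265.4171123 ] [ 252  229   30   64 1122]
[374.06987724 264.59017941] [ 362  229   29   64 1059]
[271.22192039 360.51864349] [    0   264   640   136 34972]
[479.95875931 324.63732455] [ 411  275  147   82 5771]
```

View pics/c8.png

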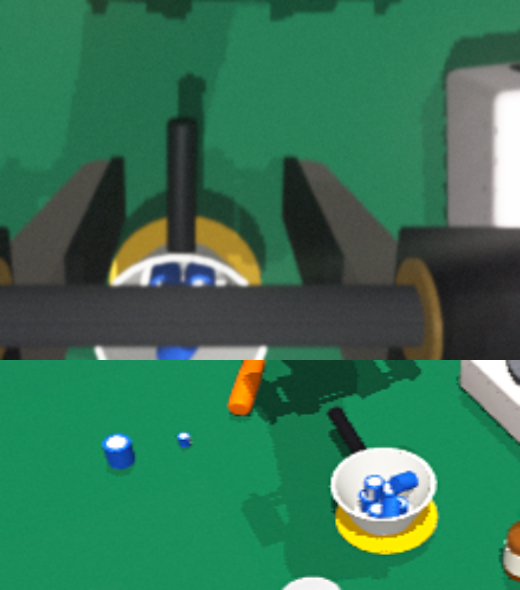

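All seven capacitors are now in the cup and only the big and small ones remain on the mat. The handle in the wrist view runs from (311,210) to (311,275), along world -x. I'll tilt the tool 45° forward to take the handle, so that a spin of the wrist will pour.

```bash
python3 - <<'E'
from lib import *
np.set_printoptions(precision=4,suppress=True)
w,cw=shot("wrist")
for v in(215,240,265): print(v,plane(cw,(311,v),.056),proj(cw,(.6467,-.083,.058)))
m=mask(w,(0,0,0),(180,255,60),(300,205,322,272))
for v in(215,225,235,245,255): x=np.flatnonzero(m[v]); print(v,x.min(),x.max(),plane(cw,(x.mean(),v),.052))
E
python3 -m pendant '[0,-1,0,0,-0.1,0.5,4,0,-1,0,0,-0.2,0,4,0,-1,0,0,-0.2,0,4,0,-1,0,0,-0.2,0,4,0,-1,0,0,-0.2,0,4,0,-1,0,0,-0.2,0,4,0,-1,0,0,-0.1,0,4,0,-1,0,0,0,0,4,0,-1,0,0,0,0,4,0,0,0,0,0,0,4]'
python3 -m pendant '[0,0,0,0,0,0,4,0,0,0,0,0,0,4]'
python3 -c "
from plant import env
print(env.get_state()['qpos'].round(3) if hasattr(env.get_state()['qpos'],'round') else env.get_state()['qpos'])"
```

```text
215 [ 0.5301 -0.081   0.056 ] [310.0405 314.9386]
240 [ 0.5576 -0.0813  0.056 ] [310.0405 314.9386]
265 [ 0.5864 -0.0815  0.056 ] [310.0405 314.9386]
215 304 319 [ 0.5313 -0.0805  0.052 ]
225 304 318 [ 0.5423 -0.0812  0.052 ]
235 304 319 [ 0.5535 -0.0807  0.052 ]
245 303 318 [ 0.5649 -0.082   0.052 ]
255 303 318 [ 0.5765 -0.0821  0.052 ]
t: 19.53
ee_pos: [0.5277, -0.0654, 0.1443]
eef_rot: [0.287, 0.003, 0.958, 0.018]
wrist_force: [-0.3, -0.2, 0.4]
width: 0.439
grasp_force: 0.0
t: 19.7
ee_pos: [0.5276, -0.064, 0.1442]
eef_rot: [0.286, -0.0, 0.958, 0.018]
wrist_force: [0.2, 0.0, -0.9]
width: 0.435
grasp_force: 0.0
[-0.318  0.074  0.474  2.422 -1.079  0.167  2.746]
```

The tilt stopped at 33° because j4 and j6 hit their range limits this close to the base. I'll move out while tilting on.

```bash
python3 -m pendant '[0,0,0,1.5,-0.6,-1,4,0,0,0,1.5,-0.6,-1,4,0,-0.6,0,0.5,-0.6,-1,4,0,-0.6,-0.2,0.5,0,-1,4,0,-0.6,-0.2,0.5,0,0,4,0,-0.6,0,0.5,0,0,4,0,0,0,0,0,0,4,0,0,0,0,0,0,4]'
python3 -c "
from plant import env
import numpy as np
from scipy.spatial.transform import Rotation as Ro
s=env.get_state();print(np.round(s['qpos'],3),Ro.from_quat(np.roll(s['eef_rot'],-1)).as_matrix().round(3).tolist())"
```

```text
t: 20.37
ee_pos: [0.5755, -0.0838, 0.1781]
eef_rot: [0.329, 0.016, 0.944, 0.022]
wrist_force: [0.5, 0.3, -0.0]
width: 0.438
grasp_force: 0.0
[ 0.139  0.098  0.037  2.337 -1.261  0.149  2.92 ] [[-0.782, 0.016, 0.623], [0.045, 0.999, 0.03], [-0.621, 0.051, -0.782]]
```

The wrist is at a limit: j7 is 2.92 and j6 is 0.15. The j5≈π branch would suit a forward-tilted tool, so I'll fit a quick kinematic model from the recorded poses to plan that.

```bash
cat > fk.py <<'E'
import numpy as np
from scipy.spatial.transform import Rotation as Ro
from scipy.optimize import least_squares
D=[([-1.148,.468,-.012,1.604,.006,1.071,-.056],[.292,.580,.177],[0,.231,.973,-.001]),
([.065,.4593,.5741,1.5589,-.2602,1.2019,2.2544],[.5661,-.3268,.2366],[-.001,.001,1,0]),
([-.318,.074,.474,2.422,-1.079,.167,2.746],[.5276,-.064,.1442],[.286,0,.958,.018]),
([.139,.098,.037,2.337,-1.261,.149,2.92],[.5755,-.0838,.1781],[.329,.016,.944,.022])]
ax="zyzyzyz"
def fk(q,sg,p):
    # p: per-joint offset vectors (reduced): h,L1,L2,L3 plus lateral offsets
    R=Ro.identity(); X=np.zeros(3); off={1:[0,p[4],p[0]],3:[p[5],p[6],p[1]],5:[p[7],p[8],p[2]]}
    for i,a in enumerate(ax):
        if i in off: X=X+R.apply(off[i])
        R=R*Ro.from_euler(a,sg[i]*q[i])
    return X+R.apply([0,0,p[3]]),R
if __name__=="__main__":
    import itertools
    best=[]
    for s in itertools.product([1,-1],repeat=4):
        sg=[s[0],1,s[1],1,s[2],1,s[3]]
        Rs=[fk(q,sg,np.zeros(9))[1] for q,_,_ in D]; T=[Ro.from_quat(np.roll(o,-1)) for _,_,o in D]
        C=[(r.inv()*t) for r,t in zip(Rs,T)]; M=Ro.concatenate(C).mean()
        best.append((max((M.inv()*c).magnitude() for c in C),sg,M.as_matrix().round(3).tolist()))
    best.sort(key=lambda b:b[0]); print(best[:3])
    sg=best[0][1]
    f=lambda p:np.concatenate([*(fk(q,sg,p)[0]-x for q,x,_ in D),.05*p[4:]])
    r=least_squares(f,[.35,.4,.4,.3,0,0,0,0,0]); print(r.x.round(4),np.abs(r.fun[:12]).max())
E
python3 fk.py
```

```text
[(0.001589372328360375, [-1, 1, -1, 1, -1, 1, -1], [[-0.0, -1.0, -0.0], [1.0, -0.0, 0.001], [-0.001, -0.0, 1.0]]), (0.6197262079299526, [-1, 1, 1, 1, -1, 1, -1], [[-0.43, -0.861, 0.271], [0.9, -0.431, 0.059], [0.066, 0.269, 0.961]]), (0.6824193578704043, [1, 1, 1, 1, 1, 1, 1], [[0.247, 0.968, 0.033], [-0.969, 0.247, 0.003], [-0.005, -0.032, 0.999]])]
[ 3.058e-01  5.224e-01  4.737e-01  3.675e-01 -2.850e-02 -1.700e-03
 -5.500e-03  7.000e-04  1.000e-04] 0.00011089361492488958
```

The fit is excellent: residual 0.1 mm, with links of 0.306, 0.522, 0.474 and 0.368. I'll use it with scipy IK to search for a grip tilt and a pouring direction that the arm can reach with clearance.

```bash
cat > plan.py <<'E'
from fk import *
SG=[-1,1,-1,1,-1,1,-1]; P=np.array([.3058,.5224,.4737,.3675,-.0285,-.0017,-.0055,.0007,.0001]); MC=Ro.from_matrix([[0,-1,0],[1,0,0],[0,0,1]])
LO=np.array([-2.53,-.31,-1.57,.28,-1.29,.15,-2.92])+.03; HI=np.array([2.53,2.02,1.55,2.44,4.43,1.84,2.92])-.03
def F(q): X,R=fk(q,SG,P); return X,R*MC
def ik(X,R,q0,reg=.005):
    def f(q): x,r=F(q); return np.concatenate([(x-X)*5,(R.inv()*r).as_rotvec(),reg*(q-q0)])
    s=least_squares(f,np.clip(q0,LO+1e-3,HI-1e-3),bounds=(LO,HI)); return s.x,np.abs(s.fun[:6]).max()
D2=np.pi/180
# cup frame -> tool: tool z=cos a xc - sin a zc ; tool y = +-yc
def tool_in_cup(a,flip): 
    z=np.array([np.cos(a),0,-np.sin(a)]); y=np.array([0,1,0])*flip; return Ro.from_matrix(np.array([np.cross(y,z),y,z]).T)
def rep(M,Rc,Rt,g=.087,e=.043): return M+Rc.apply([-g,0,-.010])+(Rc*Rt).apply([0,0,e])
HOP=np.array([.5596,.327]); 
def tilt(psi,del_,phi):  # cup yaw psi, tip toward azimuth psi+del by phi
    n=np.array([-np.sin(psi+del_),np.cos(psi+del_),0]); return Ro.from_rotvec(n*phi)*Ro.from_euler('z',psi)
def body_ok(M,Rc,Rt):
    H=M+Rc.apply([-.087,0,-.01]); T=Rc*Rt; ok=True; zmin=9
    for x in(-.04,.04):
        for y in(-.095,0,.095):
            for b in(.065,.12,.2):
                p=H+T.apply([x,y,-b]); zmin=min(zmin,p[2])
                if p[2]<.14: ok=False
    return ok,zmin
if __name__=="__main__":
    rng=np.random.default_rng(0); out=[]
    for a in(90,75,60,50):
      for fl in(1,-1):
        Rt=tool_in_cup(a*D2,fl)
        for psi in range(-90,151,30):
          for de in range(0,360,45):
            Rc=tilt(psi*D2,de*D2,120*D2); M=np.array([*HOP,.19])
            ok,zm=body_ok(M,Rc,Rt)
            if not ok: continue
            X=rep(M,Rc,Rt); R=Rc*Rt
            W=X-R.apply([0,0,.3675]); d=np.linalg.norm(W-[0,.0285,.306])
            if not .34<d<.97 or W[2]<.18: continue
            b=min((ik(X,R,rng.uniform(LO,HI),.001)+(0,) for _ in range(3)),key=lambda s:s[1])
            if b[1]<.02: out.append((a,fl,psi,de,round(zm,3),b[0].round(2).tolist()))
    for o in out: print(o)
E
time python3 plan.py
```

```text
(75, 1, -60, 0, np.float64(0.18), [0.29, 1.16, -0.6, 1.43, -1.01, 1.7, 0.76])
(75, 1, 120, 0, np.float64(0.18), [-1.38, 1.12, 0.49, 1.47, 1.01, 1.81, 2.33])
(75, 1, 150, 0, np.float64(0.18), [-1.91, 1.31, 1.04, 1.96, 0.98, 1.0, 2.13])
(75, -1, -90, 0, np.float64(0.18), [0.89, 1.84, -1.54, 1.86, -0.12, 0.63, -2.85])
(75, -1, -60, 0, np.float64(0.18), [0.17, 1.1, -0.4, 1.43, -1.14, 1.81, -2.32])
(75, -1, 120, 0, np.float64(0.18), [-1.38, 1.12, 0.49, 1.47, 1.01, 1.81, -0.81])
(75, -1, 150, 0, np.float64(0.18), [-2.06, 1.88, 1.52, 1.96, 0.04, 0.65, -0.24])
(60, 1, -90, 0, np.float64(0.23), [0.65, 0.99, -0.89, 1.9, -1.14, 0.99, 0.94])
(60, 1, -60, 0, np.float64(0.23), [0.61, 1.6, -1.54, 1.41, 0.01, 1.29, 0.04])
(60, 1, 120, 0, np.float64(0.23), [-1.55, 1.09, 0.79, 1.49, 0.7, 1.54, 2.51])
(60, 1, 150, 0, np.float64(0.23), [-1.37, 0.75, 0.25, 1.95, 1.37, 1.48, 2.05])
(60, -1, -60, 0, np.float64(0.23), [0.58, 1.4, -1.29, 1.41, -0.28, 1.32, -2.88])
(60, -1, 120, 0, np.float64(0.23), [-1.24, 0.95, 0.25, 1.47, 1.02, 1.81, -0.84])
(60, -1, 150, 0, np.float64(0.23), [-1.49, 0.78, 0.41, 1.96, 1.31
[... 568 characters left out ...]
28])
(50, 1, 150, 0, np.float64(0.242), [-1.8, 0.83, 0.86, 1.98, 1.03, 0.99, 2.3])
(50, -1, -90, 0, np.float64(0.242), [0.87, 1.26, -1.36, 1.89, -0.35, 0.6, -2.89])
(50, -1, -60, 0, np.float64(0.242), [-0.05, 0.85, -0.03, 1.47, -1.11, 1.75, -2.31])
(50, -1, -30, 315, np.float64(0.159), [-0.42, 0.75, 0.48, 2.25, 4.39, 1.81, -1.2])
(50, -1, 0, 315, np.float64(0.159), [0.78, 1.37, -1.26, 1.71, -0.35, 1.04, -2.11])
(50, -1, 30, 45, np.float64(0.159), [-1.48, 1.24, 0.87, 1.28, 0.45, 1.81, -1.19])
(50, -1, 60, 45, np.float64(0.159), [-1.41, 0.87, 0.32, 1.77, 1.05, 1.6, -1.65])
(50, -1, 90, 45, np.float64(0.159), [-2.06, 1.16, 1.11, 2.26, 1.24, 0.63, -1.91])
real	0m7.625s
user	0m8.079s
sys	0m0.058s
```

```bash
cat > path.py <<'E'
from plan import *
def track(q,wps):
    e=0; m=9; jm=0; Q=[]
    for X,R in wps:
        q2,er=ik(X,R,q,.01); jm=max(jm,np.abs(q2-q).max()); e=max(e,er); m=min(m,(q2-LO).min(),(HI-q2).min()); q=q2; Q.append(q)
        if e>.03: break
    return e,m,jm,Q
CUP0=np.array([.6467,-.083,.058])
def wps(Rt,psi,de,phi,zt=.19):
    W=[];Z=lambda p:Ro.from_euler('z',p)
    for k in range(1,6): W.append((CUP0+[0,0,.036*k],Z(0)))
    for s in np.linspace(0,1,13)[1:]:
        M=(1-s)*(CUP0+[0,0,.18])+s*np.array([*HOP,.24]); W.append((M,Z(s*psi)))
    for s in np.linspace(0,1,13)[1:]: W.append((np.array([*HOP,.24-(.24-zt)*s]),tilt(psi,de,s*phi)))
    return [(rep(M,Rc,Rt),Rc*Rt) for M,Rc in W]
if __name__=="__main__":
    rng=np.random.default_rng(1); res=[]
    for a in(90,75,60):
      for fl in(1,-1):
        Rt=tool_in_cup(a*D2,fl); X0,R0=rep(CUP0,Ro.identity(),Rt),Rt; S=[]
        for _ in range(14):
            q,e=ik(X0,R0,rng.uniform(LO,HI),.0005)
            if e<.01 and not any(np.abs(q-p).max()<.5 for p in S): S.append(q)
        for q in S[:5]:
          for psi in range(-105,166,30):
            for de in(0,45,-45,90,-90):
              e,m,jm,Q=track(q,wps(Rt,psi*D2,de*D2,115*D2))
              if e<.03: res.append((m,e,jm,a,fl,psi,de,q.round(2).tolist(),Q[-1].round(2).tolist()))
    res.sort(key=lambda r:-r[0]+r[1]+.05*r[2])
    for r in res[:12]: print([np.round(v,3).tolist() if not isinstance(v,list) else v for v in r])
    print(len(res))
E
time timeout 500 python3 path.py
```

```text
[0.277, 0.0, 0.144, 90, 1, -15, -45, [0.56, 0.67, -0.63, 1.89, 0.55, 0.76, 1.2], [0.65, 1.66, -1.26, 1.56, -0.47, 1.35, 1.25]]
[0.272, 0.0, 0.229, 90, 1, -105, 45, [0.56, 0.67, -0.63, 1.89, 0.55, 0.76, 1.2], [0.36, 1.52, -1.05, 1.24, -0.75, 1.54, -0.24]]
[0.251, 0.0, 0.208, 75, -1, 135, 0, [-0.28, 0.52, 0.47, 2.15, -0.8, 0.36, -0.74], [-1.63, 1.08, 0.75, 1.73, 0.98, 1.4, -0.87]]
[0.251, 0.0, 0.235, 75, -1, 75, 45, [-0.28, 0.52, 0.47, 2.15, -0.8, 0.36, -0.74], [-1.69, 1.16, 0.77, 1.79, 0.89, 1.44, -1.64]]
[0.24, 0.0, 0.184, 90, 1, -75, 0, [0.56, 0.67, -0.63, 1.89, 0.55, 0.76, 1.2], [0.7, 1.65, -1.3, 1.63, -0.58, 1.11, 0.59]]
[0.238, 0.0, 0.173, 75, -1, 15, 90, [-0.28, 0.52, 0.47, 2.15, -0.8, 0.36, -0.74], [-1.66, 1.41, 0.8, 1.67, 0.73, 1.57, -2.32]]
[0.223, 0.0, 0.139, 75, -1, 45, -90, [0.42, 0.52, -0.38, 2.1, 0.51, 0.32, -1.93], [0.65, 1.64, -1.12, 1.59, -0.51, 1.37, -1.08]]
[0.231, 0.0, 0.344, 75, -1, 165, 0, [-0.28, 0.52, 0.47, 2.15, -0.8, 0.36, -0.74], [-1.66, 0.9, 0.62, 2.17, 1.59, 1.27, -1.42]]
[0.218, 0.0, 0.316, 75, 1, 45, 90, [-0.2, 0.5, 0.36, 2.14, -0.66, 0.33, 2.29], [-1.68, 1.32, 0.65, 2.06, 1.22, 1.35, 0.2]]
[0.201, 0.0, 0.166, 90, -1, 15, -90, [0.38, 0.6, -0.38, 1.9, 0.34, 0.7, -1.77], [0.77, 1.79, -1.22, 1.79, -0.48, 1.01, -0.86]]
[0.197, 0.0, 0.108, 90, 1, 45, -90, [0.56, 0.67, -0.63, 1.89, 0.55, 0.76, 1.2], [0.53, 1.71, -1.22, 1.4, -0.36, 1.61, 1.96]]
[0.184, 0.0, 0.19, 75, 1, 45, -90, [0.24, 0.49, -0.16, 2.12, 0.17, 0.28, 1.51], [0.51, 1.42, -0.83, 1.6, -0.79, 1.53, 2.3]]
282
real	3m4.243s
user	3m3.861s
sys	0m0.158s
```

Many options work. The best is a 75° grip (15° off vertical) with the tool turned half round, the cup yawed to 135° over the hopper, and then tipped forward away from the handle, so the gripper stays above. I'll set the tool up for that grip: untilt, half turn, then a 15° tilt.

```bash
python3 -m pendant '[0,0.96,0,0,0,0.5,4,0,0.96,0,0,0,0.5,4,0,0.96,0,0,0,0.5,4,0,0.96,0,0,0,0.5,4,0,0.96,0,0,0,0.5,4,0,0.96,0,0,0,0.5,4,0,0.96,0,0,0,0.5,4,0,0.96,0,0,0,0.5,4,0,0,0,0,0,0,4]'
python3 -m pendant '[0,0,-1,0,0,0,4,0,0,-1,0,0,0,4,0,0,-1,0,0,0,4,0,0,-1,0,0,0,4,0,0,-1,0,0,0,4,0,0,-1,0,0,0,4,0,0,-1,0,0,0,4,0,0,-1,0,0,0,4,0,0,-1,0,0,0,4,0,0,-1,0,0,0,4]'
python3 -m pendant '[0,0,-1,0,0,0,4,0,0,-1,0,0,0,4,0,0,-1,0,0,0,4,0,0,-1,0,0,0,4,0,0,-1,0,0,0,4,0,0,-1,0,0,0,4,0,0,-1,0,0,0,4,0,0,-1,0,0,0,4,0,0,-1,0,0,0,4,0,0,-1,0,0,0,4]'
python3 -m pendant '[0,0,-1,0,0,0,4,0,0,-1,0,0,0,4,0,0,-1,0,0,0,4,0,0,-1,0,0,0,4,0,0,-1,0,0,0,4,0,0,-1,0,0,0,4,0,0,-1,0,0,0,4,0,0,-1,0,0,0,4,0,0,-1,0,0,0,4,0,0,-1,0,0,0,4]'
python3 -m pendant '[0,0,-1,0,0,0,4,0,0,-1,0,0,0,4,0,0,-1,0,0,0,4,0,0,-1,0,0,0,4,0,0,-1,0,0,0,4,0,0,-1,0,0,0,4,0,0,0,0,0,0,4,0,0,0,0,0,0,4]'
cat > delta.py <<'E'
# remaining move to a target (X,R): rotvec in 5deg units and shift in cm
from plan import *
from plant import env
def now():
    s=env.get_state(); return np.array(s["ee_pos"]),Ro.from_quat(np.roll(s["eef_rot"],-1)),np.array(s["qpos"])
def delta(X,R):
    x,r,q=now(); print("q",q.round(2).tolist(),"t",round(env.get_state()["t"],1)); print("turn/5deg",((R*r.inv()).as_rotvec()/(5*D2)).round(2).tolist(),"shift cm",((X-x)*100).round(2).tolist())
E
python3 - <<'E'
from delta import *
Rt=tool_in_cup(75*D2,-1); Rc=Ro.from_euler('z',-1*D2); X=rep(np.array([.6467,-.083,.058]),Rc,Rt); R=Rc*Rt
print(X); delta(X-R.apply([0,0,.1]),R)
E
```

```text
t: 21.12
ee_pos: [0.5855, -0.0693, 0.2107]
eef_rot: [0.101, 0.016, 0.994, 0.036]
wrist_force: [0.4, 0.6, 1.3]
width: 0.437
grasp_force: 0.0
t: 21.95
ee_pos: [0.5804, -0.07, 0.208]
eef_rot: [0.106, 0.437, 0.893, -0.009]
wrist_force: [-0.4, -1.2, -0.0]
width: 0.431
grasp_force: 0.0
t: 22.78
ee_pos: [0.5805, -0.0699, 0.2082]
eef_rot: [0.093, 0.774, 0.624, -0.053]
wrist_force: [0.0, 0.2, 0.3]
width: 0.437
grasp_force: 0.0
t: 23.62
ee_pos: [0.5808, -0.0699, 0.2084]
eef_rot: [0.062, 0.965, 0.239, -0.087]
wrist_force: [-0.6, 0.7, 0.7]
width: 0.434
grasp_force: 0.0
t: 24.28
ee_pos: [0.581, -0.0703, 0.2086]
eef_rot: [0.038, 0.994, -0.016, -0.1]
wrist_force: [0.2, 0.3, -0.2]
width: 0.434
grasp_force: 0.0
[ 0.57084077 -0.08167587  0.00646519]
q [-0.63, 0.61, 0.96, 1.61, -0.37, 1.36, -1.2] t 24.3
turn/5deg [0.77, -5.31, 0.29] shift cm [-3.6, -1.09, -10.55]
```

```bash
python3 -m pendant '[0.13,-0.89,0.05,-0.6,-0.2,-1.2,4,0.13,-0.89,0.05,-0.6,-0.2,-1.2,4,0.13,-0.89,0.05,-0.6,-0.2,-1.2,4,0.13,-0.89,0.05,-0.6,-0.2,-1.2,4,0.13,-0.89,0.05,-0.6,-0.2,-1.2,4,0.13,-0.89,0.05,-0.6,-0.1,-1.2,4,0,0,0,0,0,-1.2,4,0,0,0,0,0,-1.2,4,0,0,0,0,0,0,4,0,0,0,0,0,0,4]'
python3 - <<'E'
from delta import *
from cup import rim
import cv2
Rt=tool_in_cup(75*D2,-1); Rc=Ro.from_euler('z',-1*D2); X=rep(np.array([.6467,-.083,.058]),Rc,Rt); R=Rc*Rt
delta(X,R)
from lib import shot
s=shot("scene")[0]; w=shot("wrist")[0]
cv2.imwrite("pics/c9.png",np.hstack([cv2.resize(s[180:300,250:370,::-1],(390,390),interpolation=cv2.INTER_CUBIC),cv2.resize(w[100:340,200:440,::-1],(390,390))]))
E
```

```text
t: 25.12
ee_pos: [0.5452, -0.081, 0.113]
eef_rot: [0.0, 0.991, -0.008, 0.132]
wrist_force: [-0.5, 0.2, -0.3]
width: 0.432
grasp_force: 0.0
q [-0.65, 0.33, 0.89, 2.17, -0.59, 0.57, -0.93] t 25.1
turn/5deg [-0.02, 0.03, -0.01] shift cm [2.56, -0.07, -10.66]
```

View pics/c9.png

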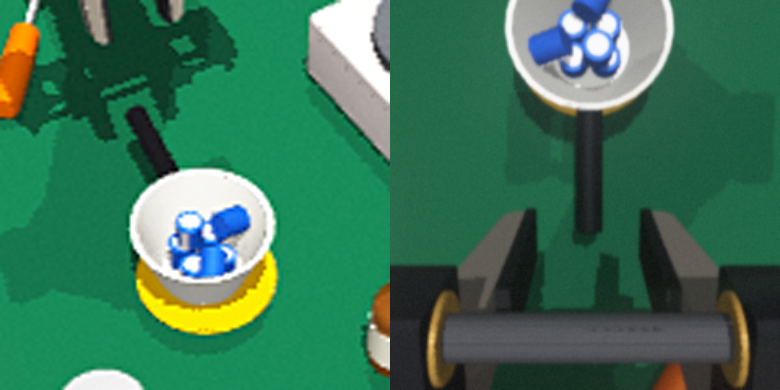

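The crops show the handle centred between the jaws at (588,170) and seven capacitors in the cup. I'll check the rim once more, then descend and grip.

```bash
python3 -c "
from cup import *
print(rim('wrist',(.6467,-.083)))"
python3 -m pendant '[0,0,0,0.42,0,-1.8,4,0,0,0,0.42,0,-1.8,4,0,0,0,0.42,0,-1.8,4,0,0,0,0.42,0,-1.8,4,0,0,0,0.42,0,-1.8,4,0,0,0,0.4,0,-1.2,4,0,0,0,0,0,-0.4,4,0,0,0,0,0,0,4,0,0,0,0,0,0,4]'
python3 -m pendant '[0,0,0,0,0,0,0,0,0,0,0,0,0,0,0,0,0,0,0,0,0,0,0,0,0,0,0,0,0,0,0,0,0,0,0,0,0,0,0,0,0,0,0,0,0,0,0,0,0,0,0,0,0,0,0,0]' 60
python3 - <<'E'
from delta import *
Rt=tool_in_cup(75*D2,-1); Rc=Ro.from_euler('z',-1*D2); X=rep(np.array([.6467,-.083,.058]),Rc,Rt); R=Rc*Rt
delta(X,R)
E
```

```text
(array([ 0.647 , -0.0834]), 0.050576746463775635, array([ 270,   65,  105,  104, 6382], dtype=int32))
t: 26.02
ee_pos: [0.5711, -0.0815, 0.0077]
eef_rot: [0.0, 0.991, -0.009, 0.132]
wrist_force: [0.3, 0.3, -0.1]
width: 0.44
grasp_force: 0.0
t: 26.68
ee_pos: [0.5708, -0.0813, 0.0073]
eef_rot: [-0.0, 0.991, -0.009, 0.132]
wrist_force: [-1.6, 0.1, 3.5]
width: 0.161
grasp_force: 60.0
q [-0.37, 0.54, 0.58, 2.16, -0.92, 0.39, -0.65] t 26.7
turn/5deg [-0.03, 0.04, 0.0] shift cm [0.0, -0.04, -0.09]
```

The handle is held at 60 N with a width of 14.8 mm (the readings run 1.2 mm short). I'll lift a little and compare the rim's place in the wrist picture for slip.

```bash
cat > slip.py <<'E'
from lib import *
w,cw=shot("wrist"); m=mask(w,(0,0,95),(180,60,255),(200,0,440,215)); cs,_=cv2.findContours(m,cv2.RETR_EXTERNAL,cv2.CHAIN_APPROX_NONE)
k=max(cs,key=cv2.contourArea); print("rim px",np.round(cv2.minAreaRect(k)[0],1),np.round(cv2.minAreaRect(k)[1],1),cv2.boundingRect(k))
E
python3 slip.py
python3 -m pendant '[0,0,0,0,0,0.4,0,0,0,0,0,0,0.8,0,0,0,0,0,0,0.8,0,0,0,0,0,0,1,0,0,0,0,0,0,1,0,0,0,0,0,0,0,0,0,0,0,0,0,0,0]'
python3 slip.py
```

```text
rim px [322.5  99.5] [169. 169.] (238, 15, 170, 170)
t: 27.32
ee_pos: [0.5711, -0.0807, 0.0478]
eef_rot: [-0.0, 0.991, -0.009, 0.132]
wrist_force: [-0.4, -0.9, -2.9]
width: 0.16
grasp_force: 60.0
rim px [322. 101.] [164. 166.] (239, 19, 167, 165)
```

Only a slight droop of about 2–3°, and stable. I'll compute the transport waypoints: lift, then over the hopper while yawing 135°.

```bash
python3 -m pendant '[0,0,0,0,0,1.4,0,0,0,0,0,0,1.5,0,0,0,0,0,0,1.5,0,0,0,0,0,0,1.5,0,0,0,0,0,0,1.5,0,0,0,0,0,0,1.5,0,0,0,0,0,0,1.5,0,0,0,0,0,0,1.5,0,0,0,0,0,0,1.5,0,0,0,0,0,0,0.8,0]'
python3 - <<'E'
from delta import *
Rt=tool_in_cup(75*D2,-1); Rc0=Ro.from_euler('z',-1*D2); x,r,q=now(); print(q.round(2))
A=np.array([.6467,-.083,.238+.004]); B=np.array([*HOP,.24])
Y=lambda s:Ro.from_euler('z',(-1+136*s)*D2)
L=[rep(A+(B-A)*s,Y(s),Rt) for s in np.linspace(0,1,5)]; print(np.round(L,3).tolist(), x)
print((np.diff(L,axis=0)*100/7).round(2).tolist())
E
```

```text
t: 28.2
ee_pos: [0.5709, -0.0813, 0.1901]
eef_rot: [-0.0, 0.991, -0.009, 0.132]
wrist_force: [-0.2, -0.9, -2.1]
width: 0.157
grasp_force: 60.0
[-0.78  0.26  1.03  2.05 -0.42  0.73 -1.1 ]
[[0.571, -0.082, 0.19], [0.561, -0.022, 0.19], [0.574, 0.052, 0.189], [0.596, 0.15, 0.189], [0.613, 0.273, 0.188]] [ 0.57092818 -0.08128735  0.19008281]
[[-0.14, 0.86, -0.01], [0.17, 1.06, -0.01], [0.32, 1.4, -0.01], [0.25, 1.76, -0.01]]
```

```bash
python3 -m pendant '[0,0,0.97,-0.14,0.86,0,0,0,0,0.97,-0.14,0.86,0,0,0,0,0.97,-0.14,0.86,0,0,0,0,0.97,-0.14,0.86,0,0,0,0,0.97,-0.14,0.86,0,0,0,0,0.97,-0.14,0.86,0,0,0,0,0.97,-0.14,0.86,0,0]'
python3 -m pendant '[0,0,0.97,0.17,1.06,0,0,0,0,0.97,0.17,1.06,0,0,0,0,0.97,0.17,1.06,0,0,0,0,0.97,0.17,1.06,0,0,0,0,0.97,0.17,1.06,0,0,0,0,0.97,0.17,1.06,0,0,0,0,0.97,0.17,1.06,0,0]'
python3 - <<'E'
from delta import *
Rt=tool_in_cup(75*D2,-1); A=np.array([.6467,-.083,.242]); B=np.array([*HOP,.24])
for s in(.5,): R=Ro.from_euler('z',(-1+136*s)*D2)*Rt; delta(rep(A+(B-A)*s,Ro.from_euler('z',(-1+136*s)*D2),Rt),R)
E
```

```text
t: 28.78
ee_pos: [0.5602, -0.0206, 0.1884]
eef_rot: [-0.039, 0.95, 0.283, 0.125]
wrist_force: [1.0, 1.2, -2.4]
width: 0.158
grasp_force: 60.0
t: 29.37
ee_pos: [0.5725, 0.0534, 0.1882]
eef_rot: [-0.074, 0.826, 0.548, 0.109]
wrist_force: [0.3, -0.3, -2.6]
width: 0.157
grasp_force: 60.0
q [-0.54, 0.31, 0.66, 1.92, -0.55, 0.97, 0.0] t 29.4
turn/5deg [-0.03, -0.03, -0.02] shift cm [0.1, -0.12, 0.13]
```

```bash
python3 -m pendant '[0,0,0.97,0.32,1.4,0,0,0,0,0.97,0.32,1.4,0,0,0,0,0.97,0.32,1.4,0,0,0,0,0.97,0.32,1.4,0,0,0,0,0.97,0.32,1.4,0,0,0,0,0.97,0.32,1.4,0,0,0,0,0.97,0.32,1.4,0,0]'
python3 -m pendant '[0,0,0.97,0.25,1.76,0,0,0,0,0.97,0.25,1.76,0,0,0,0,0.97,0.25,1.76,0,0,0,0,0.97,0.25,1.76,0,0,0,0,0.97,0.25,1.76,0,0,0,0,0.97,0.25,1.76,0,0,0,0,0.97,0.25,1.76,0,0,0,0,0,0,0,0,0,0,0,0,0,0,0,0]'
python3 - <<'E'
from delta import *
from path import track
Rt=tool_in_cup(75*D2,-1); Y=Ro.from_euler('z',135*D2); B=np.array([*HOP,.24])
delta(rep(B,Y,Rt),Y*Rt)
x,r,q=now()
for psi,de in((135,0),(135,30),(135,-30),(120,0),(150,0)):
    W=[(rep(np.array([*HOP,.24-.04*s]),tilt(psi*D2,de*D2,s*2.1),Rt),tilt(psi*D2,de*D2,s*2.1)*Rt) for s in np.linspace(0,1,9)]
    e,m,jm,Q=track(q,W); print(psi,de,round(e,4),round(m,3),Q[-1].round(2).tolist(), body_ok(np.array([*HOP,.2]),tilt(psi*D2,de*D2,2.1),Rt))
# world turn axis for tipping toward azimuth 135 and shifts per quarter (6 rows of 5deg each)
L=[rep(np.array([*HOP,.24-.04*s]),tilt(135*D2,0,s*120*D2),Rt) for s in np.linspace(0,1,5)]; print("axis",[-np.sin(135*D2),np.cos(135*D2)],(np.diff(L,axis=0)*100/6).round(2).tolist(),np.round(L[-1],3))
E
```

```text
t: 29.95
ee_pos: [0.5952, 0.1514, 0.188]
eef_rot: [-0.103, 0.63, 0.765, 0.082]
wrist_force: [0.6, 0.4, -2.6]
width: 0.159
grasp_force: 60.0
t: 30.7
ee_pos: [0.6123, 0.2757, 0.1874]
eef_rot: [-0.123, 0.38, 0.915, 0.049]
wrist_force: [0.0, -0.8, -2.3]
width: 0.158
grasp_force: 60.0
q [-0.58, 0.59, 0.35, 1.45, -0.44, 1.3, 0.67] t 30.7
turn/5deg [0.0, -0.06, 0.02] shift cm [0.09, -0.24, 0.1]
135 0 0.0001 0.494 [-1.75, 1.24, 0.94, 1.73, 0.86, 1.32, -0.8] (True, np.float64(0.1887235022992047))
135 30 0.0011 0.04 [-1.83, 1.19, 0.85, 2.33, 1.69, 1.11, -2.28] (False, np.float64(0.1361415833454821))
135 -30 0.0173 0.0 [-1.41, 1.72, 1.52, 1.04, 0.17, 1.81, 0.42] (False, np.float64(0.1361415833454821))
120 0 0.0001 0.239 [-1.6, 1.28, 0.91, 1.49, 0.74, 1.57, -0.62] (True, np.float64(0.18872350229920473))
150 0 0.0001 0.425 [-1.86, 1.22, 0.97, 1.96, 1.07, 1.09, -1.06] (True, np.float64(0.1887235022992047))
axis [np.float64(-0.7071067811865476), np.float64(-0.7071067811865475)] [[0.18, -0.18, 0.58], [-0.1, 0.1, 0.61], [-0.37, 0.37, 0.43], [-0.53, 0.53, 0.09]] [0.564 0.322 0.291]
```

The planned tipping path is feasible with good margins. I'll start tipping 5° per row about (-0.707,-0.707,0), the first half now.

```bash
python3 -m pendant '[-0.71,-0.71,0,0.19,-0.2,0.58,0,-0.71,-0.71,0,0.19,-0.2,0.58,0,-0.71,-0.71,0,0.19,-0.2,0.58,0,-0.71,-0.71,0,0.19,-0.2,0.58,0,-0.71,-0.71,0,0.19,-0.2,0.58,0,-0.71,-0.71,0,0.19,-0.2,0.58,0]'
python3 -m pendant '[-0.71,-0.71,0,-0.1,0.1,0.61,0,-0.71,-0.71,0,-0.1,0.1,0.61,0,-0.71,-0.71,0,-0.1,0.1,0.61,0,-0.71,-0.71,0,-0.1,0.1,0.61,0,-0.71,-0.71,0,-0.1,0.1,0.61,0,-0.71,-0.71,0,-0.1,0.1,0.61,0]'
python3 - <<'E'
from delta import *
Rt=tool_in_cup(75*D2,-1)
R=tilt(135*D2,0,60*D2); delta(rep(np.array([*HOP,.22]),R,Rt),R*Rt)
E
```

```text
t: 31.2
ee_pos: [0.6244, 0.2606, 0.2246]
eef_rot: [0.122, 0.383, 0.914, -0.05]
wrist_force: [0.6, -1.0, -2.6]
width: 0.157
grasp_force: 60.0
t: 31.7
ee_pos: [0.6178, 0.2675, 0.2609]
eef_rot: [0.355, 0.357, 0.852, -0.147]
wrist_force: [-0.1, -0.6, -2.7]
width: 0.16
grasp_force: 60.0
q [-1.4, 0.53, 0.75, 1.73, 0.51, 1.02, -0.23] t 31.7
turn/5deg [-0.0, 0.06, 0.07] shift cm [0.02, 0.11, -0.1]
```

```bash
python3 -m pendant '[-0.71,-0.71,0,-0.37,0.37,0.43,0,-0.71,-0.71,0,-0.37,0.37,0.43,0,-0.71,-0.71,0,-0.37,0.37,0.43,0,-0.71,-0.71,0,-0.37,0.37,0.43,0,-0.71,-0.71,0,-0.37,0.37,0.43,0,-0.71,-0.71,0,-0.37,0.37,0.43,0]'
python3 -m pendant '[-0.71,-0.71,0,-0.53,0.53,0.09,0,-0.71,-0.71,0,-0.53,0.53,0.09,0,-0.71,-0.71,0,-0.53,0.53,0.09,0,-0.71,-0.71,0,-0.53,0.53,0.09,0,-0.71,-0.71,0,-0.53,0.53,0.09,0,-0.71,-0.71,0,-0.53,0.53,0.09,0,0,0,0,0,0,0,0,0,0,0,0,0,0,0,0,0,0,0,0,0,0]'
python3 - <<'E'
from delta import *
Rt=tool_in_cup(75*D2,-1)
R=tilt(135*D2,0,120*D2); delta(rep(np.array([*HOP,.20]),R,Rt),R*Rt)
print(env.get_state()["wrist_force"])
from lib import *
s,_=shot("scene"); t,_=shot("top")
cv2.imwrite("pics/c10.png",np.hstack([cv2.resize(s[70:230,340:500,::-1],(390,390),interpolation=cv2.INTER_CUBIC),cv2.resize(t[140:280,120:260,::-1],(390,390),interpolation=cv2.INTER_CUBIC)]))
E
```

```text
t: 32.2
ee_pos: [0.5955, 0.2904, 0.2859]
eef_rot: [0.565, 0.306, 0.731, -0.233]
wrist_force: [0.9, -0.2, -3.3]
width: 0.158
grasp_force: 60.0
t: 32.95
ee_pos: [0.5648, 0.3214, 0.2929]
eef_rot: [0.734, 0.235, 0.56, -0.303]
wrist_force: [0.4, -0.1, -1.2]
width: 0.159
grasp_force: 60.0
q [-1.74, 1.23, 0.93, 1.73, 0.87, 1.32, -0.81] t 33.0
turn/5deg [-0.03, 0.08, 0.02] shift cm [-0.05, 0.09, -0.14]
[ 0.42139228 -0.11189675 -1.24656035]
```

View pics/c10.png

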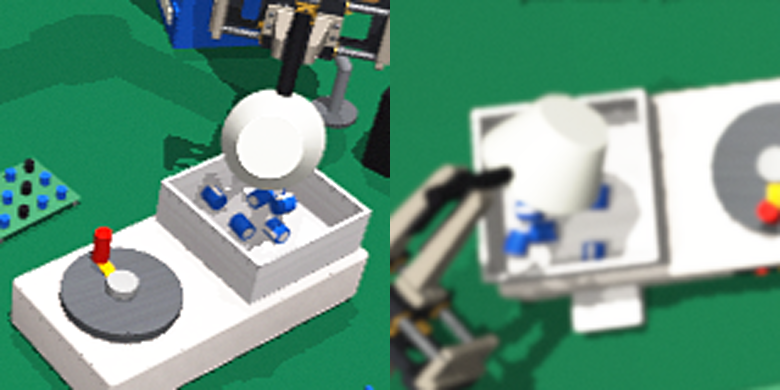

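Everything has tipped out into the hopper; the force is down to 1.2 N, the empty cup's weight. With the cup away, I'll measure the coaster from two views, count the blue pieces, and return the cup the way it came.

```bash
python3 - <<'E'
from lib import *
np.set_printoptions(precision=4,suppress=True)
R=[]
for n in("top","scene"):
    im,c=shot(n); m=mask(im,(20,120,90),(36,255,255)); b=max(blobs(m,50),key=lambda q:q[1][4])
    k=max(cv2.findContours(m,cv2.RETR_EXTERNAL,cv2.CHAIN_APPROX_NONE)[0],key=cv2.contourArea); P=np.array([plane(c,q[0],.003)[:2] for q in k],np.float32)
    print(n,b,cv2.minEnclosingCircle(P)); R.append(ray(c,b[0]))
print("coaster",tri(R))
E
python3 -m pendant '[0.71,0.71,0,0.53,-0.53,-0.09,0,0.71,0.71,0,0.53,-0.53,-0.09,0,0.71,0.71,0,0.53,-0.53,-0.09,0,0.71,0.71,0,0.53,-0.53,-0.09,0,0.71,0.71,0,0.53,-0.53,-0.09,0,0.71,0.71,0,0.53,-0.53,-0.09,0]'
python3 -m pendant '[0.71,0.71,0,0.37,-0.37,-0.43,0,0.71,0.71,0,0.37,-0.37,-0.43,0,0.71,0.71,0,0.37,-0.37,-0.43,0,0.71,0.71,0,0.37,-0.37,-0.43,0,0.71,0.71,0,0.37,-0.37,-0.43,0,0.71,0.71,0,0.37,-0.37,-0.43,0]'
python3 -m pendant '[0.71,0.71,0,0.1,-0.1,-0.61,0,0.71,0.71,0,0.1,-0.1,-0.61,0,0.71,0.71,0,0.1,-0.1,-0.61,0,0.71,0.71,0,0.1,-0.1,-0.61,0,0.71,0.71,0,0.1,-0.1,-0.61,0,0.71,0.71,0,0.1,-0.1,-0.61,0]'
python3 -m pendant '[0.71,0.71,0,-0.19,0.2,-0.58,0,0.71,0.71,0,-0.19,0.2,-0.58,0,0.71,0.71,0,-0.19,0.2,-0.58,0,0.71,0.71,0,-0.19,0.2,-0.58,0,0.71,0.71,0,-0.19,0.2,-0.58,0,0.71,0.71,0,-0.19,0.2,-0.58,0]'
python3 - <<'E'
from delta import *
Rt=tool_in_cup(75*D2,-1); Y=Ro.from_euler('z',135*D2); B=np.array([*HOP,.24]); delta(rep(B,Y,Rt),Y*Rt)
E
```

```text
top (array([350.531 , 178.5209]), array([ 332,  161,   38,   37, 1098], dtype=int32)) ((0.6495584845542908, -0.08244841545820236), 0.05169915407896042)
scene (array([482.1334, 275.4424]), array([ 456,  250,   55,   50, 1372], dtype=int32)) ((0.8382070064544678, 0.24819116294384003), 0.06797002255916595)
coaster (array([0.7658, 0.0483, 0.0993]), np.float64(0.18417926868389858))
t: 33.65
ee_pos: [0.596, 0.2905, 0.2871]
eef_rot: [0.562, 0.306, 0.733, -0.231]
wrist_force: [1.1, 0.4, -1.9]
width: 0.155
grasp_force: 60.0
t: 34.15
ee_pos: [0.6181, 0.2678, 0.2621]
eef_rot: [0.352, 0.357, 0.853, -0.144]
wrist_force: [-0.8, -0.0, -2.6]
width: 0.16
grasp_force: 60.0
t: 34.65
ee_pos: [0.6243, 0.2614, 0.2261]
eef_rot: [0.119, 0.382, 0.915, -0.048]
wrist_force: [1.4, 0.2, -2.3]
width: 0.162
grasp_force: 60.0
t: 35.15
ee_pos: [0.6134, 0.2729, 0.1913]
eef_rot: [-0.123, 0.382, 0.915, 0.051]
wrist_force: [-0.7, 0.4, -2.6]
width: 0.157
grasp_force: 60.0
q [-0.57, 0.58, 0.35, 1.45, -0.44, 1.3, 0.68] t 35.1
turn/5deg [-0.04, -0.04, 0.06] shift cm [-0.01, 0.04, -0.29]
```

The top view puts the coaster at (0.650,-0.082) (the scene mask caught the orange bin instead, so I'll redo it boxed). The force reads -2.6 N again, so I'll check the inside of the cup and the hopper for blue.

```bash
python3 -m pendant '[0,0,0,0,0,0,0,0,0,0,0,0,0,0,0,0,0,0,0,0,0]'
python3 slip.py
python3 - <<'E'
from lib import *
np.set_printoptions(precision=4,suppress=True)
w,_=shot("wrist"); print("blue in wrist view of the cup:",[(c.round(),s[4]) for c,s in blobs(mask(w,*BLUE,(235,10,410,190)),10)])
R=[]
for n,box in(("top",(325,155,380,205)),("scene",(270,230,360,300))):
    im,c=shot(n); m=mask(im,(20,120,90),(36,255,255),box); b=max(blobs(m,50),key=lambda q:q[1][4]); R.append(ray(c,b[0])); print(n,b[0],b[1])
print("coaster",tri(R))
s,_=shot("scene"); cv2.imwrite("pics/c11.png",np.hstack([cv2.resize(s[90:220,380:510,::-1],(390,390),interpolation=cv2.INTER_CUBIC),cv2.resize(w[0:300,170:470,::-1],(390,390))]))
E
```

```text
t: 35.4
ee_pos: [0.6125, 0.2747, 0.1902]
eef_rot: [-0.121, 0.381, 0.915, 0.05]
wrist_force: [-1.1, 0.2, -2.0]
width: 0.157
grasp_force: 60.0
rim px [326.2 135.8] [198.3 230. ] (200, 18, 234, 197)
blue in wrist view of the cup: [(array([388., 159.]), np.int32(216))]
top [350.5382 178.4891] [ 332  160   38   38 1100]
scene [312.9967 264.5877] [ 292  247   43   36 1215]
coaster (array([ 0.6497, -0.083 ,  0.0003]), np.float64(0.0005150239049007575))
```

View pics/c11.png

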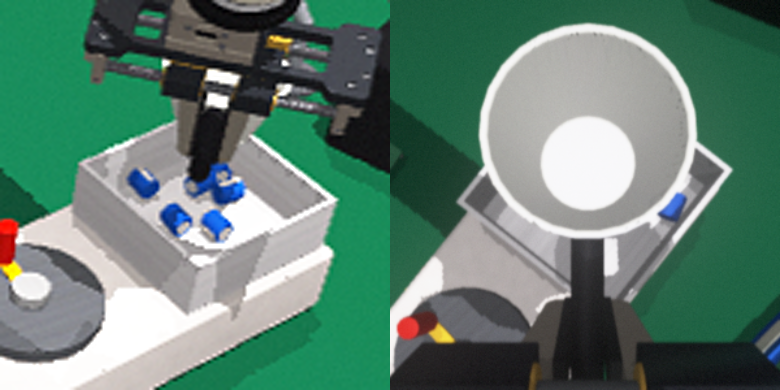

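The right half shows the cup empty over the hopper, with the handle still in the grip; the left half shows the blue pieces in the hopper. The coaster triangulates to (0.650,-0.083,0.000). I'll carry the cup back.

```bash
python3 -m pendant '[0,0,-0.97,-0.25,-1.76,0,0,0,0,-0.97,-0.25,-1.76,0,0,0,0,-0.97,-0.25,-1.76,0,0,0,0,-0.97,-0.25,-1.76,0,0,0,0,-0.97,-0.25,-1.76,0,0,0,0,-0.97,-0.25,-1.76,0,0,0,0,-0.97,-0.25,-1.76,0,0]'
python3 -m pendant '[0,0,-0.97,-0.32,-1.4,0,0,0,0,-0.97,-0.32,-1.4,0,0,0,0,-0.97,-0.32,-1.4,0,0,0,0,-0.97,-0.32,-1.4,0,0,0,0,-0.97,-0.32,-1.4,0,0,0,0,-0.97,-0.32,-1.4,0,0,0,0,-0.97,-0.32,-1.4,0,0]'
python3 -m pendant '[0,0,-0.97,-0.17,-1.06,0,0,0,0,-0.97,-0.17,-1.06,0,0,0,0,-0.97,-0.17,-1.06,0,0,0,0,-0.97,-0.17,-1.06,0,0,0,0,-0.97,-0.17,-1.06,0,0,0,0,-0.97,-0.17,-1.06,0,0,0,0,-0.97,-0.17,-1.06,0,0]'
python3 -m pendant '[0,0,-0.97,0.14,-0.86,0,0,0,0,-0.97,0.14,-0.86,0,0,0,0,-0.97,0.14,-0.86,0,0,0,0,-0.97,0.14,-0.86,0,0,0,0,-0.97,0.14,-0.86,0,0,0,0,-0.97,0.14,-0.86,0,0,0,0,-0.97,0.14,-0.86,0,0,0,0,0,0,0,0,0,0,0,0,0,0,0,0]'
python3 slip.py
python3 - <<'E'
from delta import *
Rg=Ro.from_quat([.991,-.009,.132,0]); delta(np.array([.5735,-.0813,.0073]),Rg)
from lib import *
for n,box in(("scene",(400,90,500,190)),("top",(140,165,225,250))):
    im,c=shot(n); print(n,[(c.round().tolist(),s[2:5].tolist()) for c,s in blobs(mask(im,*BLUE,box),8)])
E
```

```text
t: 36.23
ee_pos: [0.5949, 0.151, 0.1896]
eef_rot: [-0.102, 0.633, 0.763, 0.083]
wrist_force: [-0.0, -0.1, -1.6]
width: 0.159
grasp_force: 60.0
t: 36.82
ee_pos: [0.5724, 0.0532, 0.1896]
eef_rot: [-0.074, 0.828, 0.545, 0.11]
wrist_force: [-0.5, -0.2, -1.4]
width: 0.159
grasp_force: 60.0
t: 37.4
ee_pos: [0.5605, -0.0206, 0.1895]
eef_rot: [-0.039, 0.951, 0.279, 0.126]
wrist_force: [0.7, -0.2, -1.7]
width: 0.161
grasp_force: 60.0
t: 38.15
ee_pos: [0.5706, -0.08, 0.1892]
eef_rot: [-0.001, 0.991, -0.007, 0.132]
wrist_force: [0.4, -0.2, -1.4]
width: 0.158
grasp_force: 60.0
rim px [326.   95.5] [166.6 179.9] (238, 18, 200, 166)
q [-0.77, 0.26, 1.01, 2.05, -0.41, 0.73, -1.1] t 38.2
turn/5deg [-0.01, -0.01, -0.04] shift cm [0.29, -0.13, -18.19]
scene [([452.0, 150.0], [20, 17, 156]), ([427.0, 151.0], [10, 9, 58]), ([438.0, 162.0], [10, 11, 59]), ([452.0, 164.0], [9, 11, 51])]
top [([172.0, 187.0], [10, 8, 58]), ([184.0, 202.0], [6, 8, 46]), ([194.0, 210.0], [6, 8, 47]), ([170.0, 224.0], [18, 14, 138]), ([195.0, 230.0], [3, 5, 13])]
```

The masks are consistent with seven in the hopper: three singles, a cluster of about three, and one more by the near wall. I'll lower the cup onto the coaster, watching the force.

```bash
python3 -m pendant '[0,0,0,0.1,-0.04,-2,0,0,0,0,0.1,-0.04,-2,0,0,0,0,0.1,-0.04,-2,0,0,0,0,0,0,-2,0,0,0,0,0,0,-2,0,0,0,0,0,0,-2,0,0,0,0,0,0,-2,0,0,0,0,0,0,-1.5,0,0,0,0,0,0,-1,0,0,0,0,0,0,0,0]'
python3 -m pendant '[0,0,0,0,0,-0.5,0,0,0,0,0,0,-0.3,0,0,0,0,0,0,0,0]'
python3 -m pendant '[0,0,0,0,0,-0.3,0,0,0,0,0,0,0,0]'
python3 -m pendant '[0,0,0,0,0,-0.2,0,0,0,0,0,0,0,0]'
python3 -m pendant '[0,0,0,0,0,-0.2,0,0,0,0,0,0,0,0]'
python3 -m pendant '[0,0,0,0,0,-0.2,0,0,0,0,0,0,0,0]'
```

```text
t: 39.13
ee_pos: [0.5722, -0.082, 0.0221]
eef_rot: [-0.0, 0.991, -0.009, 0.13]
wrist_force: [-0.7, 0.7, -0.9]
width: 0.159
grasp_force: 60.0
t: 39.38
ee_pos: [0.5739, -0.0822, 0.0163]
eef_rot: [-0.0, 0.991, -0.009, 0.132]
wrist_force: [-0.2, -0.7, -1.9]
width: 0.156
grasp_force: 60.0
t: 39.55
ee_pos: [0.5739, -0.0821, 0.0133]
eef_rot: [-0.0, 0.991, -0.009, 0.132]
wrist_force: [-0.7, -0.4, -1.7]
width: 0.159
grasp_force: 60.0
t: 39.72
ee_pos: [0.5738, -0.0822, 0.0111]
eef_rot: [-0.0, 0.991, -0.009, 0.132]
wrist_force: [0.5, 0.8, -2.7]
width: 0.16
grasp_force: 60.0
t: 39.88
ee_pos: [0.5737, -0.0823, 0.009]
eef_rot: [-0.0, 0.991, -0.009, 0.132]
wrist_force: [1.2, 0.1, -0.4]
width: 0.158
grasp_force: 60.0
t: 40.05
ee_pos: [0.574, -0.0824, 0.0072]
eef_rot: [-0.0, 0.991, -0.009, 0.132]
wrist_force: [-0.5, 0.1, 2.4]
width: 0.156
grasp_force: 60.0
```

It is in contact at the original height (+2.4 N). I'll release, back out along the tool axis and check.

```bash
python3 -m pendant '[0,0,0,0,0,0,2.4,0,0,0,0,0,0,3,0,0,0,0,0,0,4,0,0,0,0,0,0,4,0,0,0,0,0,0,4,0,0,0,0,0,0,4]' 20
python3 -m pendant '[0,0,0,-0.2,0,0.8,4,0,0,0,-0.42,0,1.8,4,0,0,0,-0.42,0,1.8,4,0,0,0,-0.42,0,1.8,4,0,0,0,-0.42,0,1.8,4,0,0,0,-0.42,0,1.8,4,0,0,0,-0.42,0,1.8,4,0,0,0,0,0,0,4,0,0,0,0,0,0,4]'
python3 - <<'E'
from cup import *
print(rim("wrist",(.6497,-.083)))
from delta import *
x,r,q=now(); print(q.round(2),x, Ro.as_rotvec(r))
# crank: knob red and axle from top & scene
from lib import *
R=[]
for n,box in(("top",(230,170,290,245)),("scene",(355,150,420,210))):
    im,c=shot(n); b=max(blobs(mask(im,*RED,box),8),key=lambda k:k[1][4]); R.append(ray(c,b[0])); print(n,b[0],b[1])
    d=mask(im,(0,0,60),(180,60,150),box); b=max(blobs(d,50),key=lambda k:k[1][4]); print("wheel",b[0],b[1],plane(c,(b[1][0]+b[1][2]/2,b[1][1]+b[1][3]/2),.088))
print("knob",tri(R))
E
```

```text
t: 40.55
ee_pos: [0.5738, -0.0824, 0.0072]
eef_rot: [-0.0, 0.991, -0.009, 0.132]
wrist_force: [-0.8, -0.0, -0.2]
width: 0.434
grasp_force: 0.0
t: 41.3
ee_pos: [0.547, -0.0818, 0.1241]
eef_rot: [-0.001, 0.991, -0.009, 0.133]
wrist_force: [-0.4, 1.1, 1.1]
width: 0.433
grasp_force: 0.0
(array([ 0.6502, -0.0841]), 0.05060457065701485, array([ 272,   67,  101,  101, 7868], dtype=int32))
[-0.67  0.32  0.92  2.16 -0.56  0.59 -0.95] [ 0.5465 -0.0817  0.1232] [-3.1129  0.0271 -0.4148]
top [255.8378 216.2432] [253 213   7   7  37]
wheel [259.1972 199.4128] [ 236  178   46   46 1359] [0.5756 0.1536 0.088 ]
scene [381.4505 170.1538] [378 163   8  15  91]
wheel [389.7707 191.8271] [ 364  172   51   38 1330] [0.5902 0.1484 0.088 ]
knob (array([0.5347, 0.1573, 0.1061]), np.float64(0.0005535769194693407))
```

The cup stands at (0.650,-0.084), centred on the coaster. Next I'll go to the crank with the tool vertical, above the knob at (0.535,0.157).

```bash
python3 -m pendant '[0,1,0,0,0,1.5,4,0,1,0,0,0,1.5,4,0,1,0,0,0,1.5,4,0,0,0,-0.17,3.4,0,4,0,0,0,-0.17,3.4,0,4,0,0,0,-0.17,3.4,0,4,0,0,0,-0.17,3.4,0,4,0,0,0,-0.17,3.4,0,4]'
python3 -m pendant '[0,0,0,-0.17,1.4,0,4,0,0,0,-3,0,0,4,0,0,0,0,0,0,4,0,0,0,0,0,0,4]'
python3 - <<'E'
from delta import *
delta(np.array([.5347,.1573,.067]),Ro.from_quat([1,0,0,0]))
from lib import *
im,c=shot("wrist","w12")
for z,lo,hi in((.124,*RED),(.088,(0,0,60),(180,60,150)),(.1,(0,0,160),(180,60,255))):
    for b in blobs(mask(im,lo,hi),60):
        X=plane(c,b[0],z)
        if np.hypot(X[0]-.575,X[1]-.155)<.08: print(z,b[0],b[1],X,plane(c,(b[1][0]+b[1][2]/2,b[1][1]+b[1][3]/2),z))
E
```

```text
t: 42.12
ee_pos: [0.5374, 0.0889, 0.167]
eef_rot: [0.002, 1.0, -0.009, 0.001]
wrist_force: [-0.5, 0.3, 0.4]
width: 0.433
grasp_force: 0.0
t: 42.45
ee_pos: [0.505, 0.102, 0.1671]
eef_rot: [0.001, 1.0, -0.008, 0.0]
wrist_force: [-0.3, 1.3, 0.8]
width: 0.437
grasp_force: 0.0
q [-1.08, 0.36, 1.01, 1.99, -0.37, 0.99, -1.48] t 42.5
turn/5deg [0.03, 0.01, 0.19] shift cm [2.97, 5.53, -10.01]
0.124 [258.22072072 175.84234234] [250 167  17  18 222] [0.5362092  0.15689398 0.124     ] [0.53606582 0.15665836 0.124     ]
0.088 [335.8976378  129.30708661] [303  25  46 176 254] [0.57496738 0.08659424 0.088     ] [0.59018249 0.09599146 0.088     ]
0.088 [265.2427705  117.51287686] [  202    55   127   133 11377] [0.58696578 0.15422066 0.088     ] [0.58329413 0.15420836 0.088     ]
0.1 [241.1944077  116.84744438] [  134    25   214   190 16630] [0.58731088 0.17400245 0.1       ] [0.58454172 0.17441542 0.1       ]
0.1 [261.92518703 122.88154613] [246 107  32  33 802] [0.58169254 0.1553663  0.1       ] [0.58114312 0.15533401 0.1       ]
```

The wrist fix puts the hub at (0.581,0.155) and the knob at (0.5355,0.157), a radius of 45 mm as given. Descend and grip.

```bash
python3 -m pendant '[0,0,0.1,1.5,2.75,0,4,0,0,0.1,1.55,2.75,0,4,0,0,0,0,0,-3,4,0,0,0,0,0,-3,4,0,0,0,0,0,-2,4,0,0,0,0,0,-1.3,4,0,0,0,0,0,-0.6,4,0,0,0,0,0,0,4,0,0,0,0,0,0,4]'
python3 -m pendant '[0,0,0,0,0,0,0,0,0,0,0,0,0,0,0,0,0,0,0,0,0,0,0,0,0,0,0,0,0,0,0,0,0,0,0,0,0,0,0,0,0,0,0,0,0,0,0,0,0]' 30
python3 - <<'E'
from delta import *
x,r,q=now(); print(q.round(2),x)
C=np.array([.581,.1552]); v=x[:2]-C; print("r",np.hypot(*v),"ang",np.degrees(np.arctan2(v[1],v[0])))
a0=np.arctan2(v[1],v[0]); A=a0-np.arange(0,41)*10*D2; p=C+.045*np.c_[np.cos(A),np.sin(A)]; print((np.diff(p,axis=0)*100).round(2).tolist())
E
```

```text
t: 43.25
ee_pos: [0.5379, 0.1561, 0.0698]
eef_rot: [0.001, 1.0, -0.001, 0.002]
wrist_force: [-1.1, 0.1, 0.5]
width: 0.435
grasp_force: 0.0
t: 43.83
ee_pos: [0.5373, 0.1571, 0.0699]
eef_rot: [0.001, 1.0, -0.0, 0.002]
wrist_force: [-0.4, 0.4, 6.2]
width: 0.184
grasp_force: 30.0
[-0.99  0.58  0.85  1.96 -0.57  0.86 -1.4 ] [0.53731528 0.15707781 0.0698696 ]
r 0.04372506518229828 ang 177.53863220329484
[[0.1, 0.78], [0.24, 0.75], [0.36, 0.7], [0.48, 0.62], [0.58, 0.53], [0.66, 0.42], [0.72, 0.3], [0.77, 0.17], [0.78, 0.03], [0.78, -0.1], [0.75, -0.24], [0.7, -0.36], [0.62, -0.48], [0.53, -0.58], [0.42, -0.66], [0.3, -0.72], [0.17, -0.77], [0.03, -0.78], [-0.1, -0.78], [-0.24, -0.75], [-0.36, -0.7], [-0.48, -0.62], [-0.58, -0.53], [-0.66, -0.42], [-0.72, -0.3], [-0.77, -0.17], [-0.78, -0.03], [-0.78, 0.1], [-0.75, 0.24], [-0.7, 0.36], [-0.62, 0.48], [-0.53, 0.58], [-0.42, 0.66], [-0.3, 0.72], [-0.17, 0.77], [-0.03, 0.78], [0.1, 0.78], [0.24, 0.75], [0.36, 0.7], [0.48, 0.62]]
```

```bash
python3 -m pendant '[0,0,0,0.1,0.78,0,0,0,0,0,0.24,0.75,0,0,0,0,0,0.36,0.7,0,0,0,0,0,0.48,0.62,0,0,0,0,0,0.58,0.53,0,0,0,0,0,0.66,0.42,0,0,0,0,0,0.72,0.3,0,0,0,0,0,0.77,0.17,0,0,0,0,0,0.78,0.03,0,0,0,0,0,0,0,0,0]'
cat > crank.py <<'E'
from delta import *
x,r,q=now(); C=np.array([.581,.1552]); v=x[:2]-C; s=env.get_state(); print("r",np.hypot(*v).round(4),"ang",np.degrees(np.arctan2(v[1],v[0])).round(1),"q",q.round(2),"F",np.round(s["wrist_force"],1))
E
python3 crank.py
```

```text
t: 44.67
ee_pos: [0.5853, 0.2006, 0.0699]
eef_rot: [0.0, 1.0, 0.0, 0.002]
wrist_force: [0.4, 2.2, 5.4]
width: 0.186
grasp_force: 30.0
r 0.0456 ang 84.6 q [-0.97  0.66  0.82  1.81 -0.6   0.93 -1.46] F [0.4 2.2 5.4]
```

```bash
python3 -m pendant '[0,0,0,0.75,-0.1,0,0,0,0,0,0.72,-0.24,0,0,0,0,0,0.67,-0.36,0,0,0,0,0,0.6,-0.48,0,0,0,0,0,0.5,-0.58,0,0,0,0,0,0.4,-0.66,0,0,0,0,0,0.28,-0.72,0,0,0,0,0,0.15,-0.77,0,0,0,0,0,0.03,-0.78,0,0,0,0,0,0,0,0,0]'
python3 crank.py
python3 -m pendant '[0,0,0,-0.1,-0.78,0,0,0,0,0,-0.24,-0.75,0,0,0,0,0,-0.36,-0.7,0,0,0,0,0,-0.48,-0.62,0,0,0,0,0,-0.58,-0.53,0,0,0,0,0,-0.66,-0.42,0,0,0,0,0,-0.72,-0.3,0,0,0,0,0,-0.77,-0.17,0,0,0,0,0,-0.78,-0.03,0,0,0,0,0,0,0,0,0]'
python3 crank.py
```

```text
t: 45.5
ee_pos: [0.6271, 0.1519, 0.07]
eef_rot: [0.001, 1.0, -0.001, 0.004]
wrist_force: [5.8, -0.3, 1.0]
width: 0.183
grasp_force: 30.0
r 0.0462 ang -4.1 q [-0.85  0.7   0.81  1.74 -0.6   0.96 -1.37] F [ 5.8 -0.3  1. ]
t: 46.33
ee_pos: [0.5765, 0.111, 0.0699]
eef_rot: [-0.0, 1.0, 0.0, 0.001]
wrist_force: [-0.7, 3.2, 7.4]
width: 0.186
grasp_force: 30.0
r 0.0444 ang -95.9 q [-0.86  0.62  0.83  1.89 -0.58  0.89 -1.31] F [-0.7  3.2  7.4]
```

```bash
python3 -m pendant '[0,0,0,-0.78,0.08,0,0,0,0,0,-0.75,0.2,0,0,0,0,0,-0.7,0.32,0,0,0,0,0,-0.62,0.46,0,0,0,0,0,-0.53,0.56,0,0,0,0,0,-0.42,0.66,0,0,0,0,0,-0.3,0.72,0,0,0,0,0,-0.17,0.77,0,0,0,0,0,0,0,0,0]'
python3 crank.py
python3 -m pendant '[0,0,0,0,0.5,0,0,0,0,0,0,0.4,0,0,0,0,0,0,0,0,0]'
python3 crank.py
python3 -m pendant '[0,0,0,0.06,0.3,0,0,0,0,0,0,0,0,0]'
python3 crank.py
```

```text
t: 47.08
ee_pos: [0.5377, 0.1487, 0.07]
eef_rot: [0.001, 1.0, 0.001, 0.005]
wrist_force: [9.4, 2.3, 0.8]
width: 0.184
grasp_force: 30.0
r 0.0438 ang -171.5 q [-0.98  0.57  0.85  1.97 -0.57  0.85 -1.39] F [9.4 2.3 0.8]
t: 47.33
ee_pos: [0.5372, 0.1559, 0.0699]
eef_rot: [0.002, 1.0, -0.0, 0.004]
wrist_force: [6.3, 0.5, 1.6]
width: 0.181
grasp_force: 30.0
r 0.0438 ang 179.1 q [-0.99  0.58  0.85  1.96 -0.57  0.85 -1.41] F [6.3 0.5 1.6]
t: 47.5
ee_pos: [0.5373, 0.1582, 0.0699]
eef_rot: [0.002, 1.0, -0.0, 0.003]
wrist_force: [5.3, -0.1, 4.7]
width: 0.182
grasp_force: 30.0
r 0.0438 ang 176.0 q [-0.99  0.58  0.85  1.96 -0.57  0.86 -1.41] F [ 5.3 -0.1  4.7]
```

```bash
python3 -m pendant '[0,0,0,0.05,0.3,0,0,0,0,0,0,0,0,0]'
python3 crank.py
python3 -m pendant '[0,0,0,0.06,0.25,0,0,0,0,0,0,0,0,0]'
python3 crank.py
python3 -m pendant '[0,0,0,0.06,0.2,0,0,0,0,0,0,0,0,0]'
python3 crank.py
```

```text
t: 47.67
ee_pos: [0.5374, 0.1602, 0.0699]
eef_rot: [0.002, 1.0, -0.001, 0.003]
wrist_force: [3.8, -3.7, 4.7]
width: 0.187
grasp_force: 30.0
r 0.0439 ang 173.5 q [-0.99  0.58  0.85  1.95 -0.57  0.86 -1.41] F [ 3.8 -3.7  4.7]
t: 47.83
ee_pos: [0.5374, 0.1602, 0.0698]
eef_rot: [0.004, 1.0, -0.001, 0.002]
wrist_force: [2.4, -7.3, 8.7]
width: 0.187
grasp_force: 30.0
r 0.0439 ang 173.4 q [-1.    0.58  0.85  1.95 -0.56  0.86 -1.42] F [ 2.4 -7.3  8.7]
t: 48.0
ee_pos: [0.5374, 0.1603, 0.0698]
eef_rot: [0.005, 1.0, -0.002, 0.001]
wrist_force: [0.2, -10.6, 10.7]
width: 0.188
grasp_force: 30.0
r 0.0439 ang 173.3 q [-1.    0.58  0.85  1.95 -0.56  0.86 -1.42] F [  0.2 -10.6  10.7]
```

The knob stopped advancing at 173.3° while the force built to 10.6 N: a total turn of 364° from a start slightly past 0, so it is at the stop. I'll release, go straight up, retreat and verify.

```bash
python3 -m pendant '[0,0,0,0,0,0,3,0,0,0,0,0,0,4,0,0,0,0,0,0,4,0,0,0,0,0,0,4,0,0,0,0,0,1,4,0,0,0,0,0,3,4,0,0,0,0,0,4,4,0,0,0,0,0,4,4,0,0,0,-1,-2,2,4,0,0,0,-1,-2,0,4]' 20
python3 -m pendant '[0,0,0,-2,-3,2,4,0,0,0,-2,-3,2,4,0,0,0,-2,-3,1,4,0,0,0,0,0,0,4,0,0,0,0,0,0,4]'
python3 - <<'E'
from lib import *
np.set_printoptions(precision=4,suppress=True)
t,ct=shot("top","end_top"); s,cs=shot("scene","end_scene")
R=[]
for n,im,c,box in(("top",t,ct,(230,170,290,245)),("scene",s,cs,(355,150,420,210))):
    b=max(blobs(mask(im,*RED,box),8),key=lambda k:k[1][4]); R.append(ray(c,b[0]))
X,e=tri(R); v=X[:2]-[.581,.1552]; print("knob",X,e,np.degrees(np.arctan2(v[1],v[0])))
for n,im,box in(("top",t,(120,130,500,330)),("scene",s,(100,90,510,330))):
    for b in blobs(mask(im,*BLUE,box),8): print(n,b[0].round(),b[1][2:5])
R=[]
for n,im,c,box in(("top",t,ct,(325,155,380,205)),("scene",s,cs,(270,230,360,300))):
    print("yellow",n,[(b[0].round(1),b[1]) for b in blobs(mask(im,(20,120,90),(36,255,255),box),10)])
E
```

```text
t: 48.83
ee_pos: [0.5202, 0.1277, 0.2138]
eef_rot: [-0.0, 1.0, 0.001, 0.005]
wrist_force: [0.1, 0.6, 0.3]
width: 0.438
grasp_force: 0.0
t: 49.25
ee_pos: [0.457, 0.0364, 0.2604]
eef_rot: [-0.003, 1.0, -0.001, 0.002]
wrist_force: [-0.1, 1.7, 0.4]
width: 0.437
grasp_force: 0.0Traceback (most recent call last):
  File "<stdin>", line 6, in <module>
ValueError: max() iterable argument is empty
```

The arm hides the knob from above; I'll move it aside and measure again.

```bash
python3 -m pendant '[0,0,0,-0.2,-4,0.5,4,0,0,0,-0.2,-4,0.5,4,0,0,0,-0.2,-4,0.5,4,0,0,0,-0.2,-4,0,4,0,0,0,-0.2,-4,0,4,0,0,0,0,-4,0,4,0,0,0,0,-4,0,4,0,0,0,0,-4,0,4,0,0,0,0,0,0,4,0,0,0,0,0,0,4]'
python3 - <<'E'
from lib import *
np.set_printoptions(precision=4,suppress=True)
t,ct=shot("top","end_top"); s,cs=shot("scene","end_scene")
R=[]
for n,im,c,box in(("top",t,ct,(230,170,290,245)),("scene",s,cs,(355,150,420,210))):
    b=sorted(blobs(mask(im,*RED,box),4),key=lambda k:-k[1][4]); print(n,[(k[0].round(1),k[1][4]) for k in b]); R+=[ray(c,b[0][0])] if b else []
if len(R)>1: X,e=tri(R); v=X[:2]-[.581,.1552]; print("knob",X,e,np.degrees(np.arctan2(v[1],v[0])))
for n,im,box in(("top",t,(120,140,500,330)),("scene",s,(100,90,510,330))):
    print(n,[(b[0].round().tolist(),b[1][2:5].tolist()) for b in blobs(mask(im,*BLUE,box),8)])
for n,im,box in(("top",t,(325,155,380,205)),("scene",s,(270,230,360,300))):
    print("yellow",n,[(b[0].round(1).tolist(),b[1].tolist()) for b in blobs(mask(im,(20,120,90),(36,255,255),box),10)])
from cup import rim
print(rim("top",(.65,-.084)))
E
```

```text
t: 50.18
ee_pos: [0.446, -0.2705, 0.2736]
eef_rot: [0.003, 1.0, -0.005, -0.001]
wrist_force: [-0.1, 0.1, -0.1]
width: 0.439
grasp_force: 0.0
top [(array([254.7, 216.1]), np.int32(37))]
scene [(array([382.5, 169.8]), np.int32(91))]
knob [0.5349 0.16   0.1066] 0.0006233033228250254 174.00832793064467
top [([172.0, 187.0], [10, 8, 58]), ([184.0, 202.0], [6, 8, 46]), ([194.0, 210.0], [6, 8, 46]), ([170.0, 224.0], [18, 14, 137]), ([195.0, 230.0], [3, 5, 13]), ([270.0, 282.0], [5, 4, 17]), ([249.0, 286.0], [5, 5, 21]), ([238.0, 288.0], [5, 5, 21]), ([272.0, 293.0], [5, 5, 19]), ([262.0, 295.0], [4, 5, 18]), ([240.0, 300.0], [5, 6, 20]), ([264.0, 307.0], [4, 5, 18]), ([253.0, 309.0], [5, 5, 22])]
scene [([344.0, 141.0], [5, 6, 21]), ([358.0, 143.0], [5, 6, 19]), ([452.0, 150.0], [20, 17, 154]), ([336.0, 145.0], [5, 6, 22]), ([365.0, 148.0], [5, 6, 23]), ([427.0, 151.0], [10, 9, 58]), ([343.0, 150.0], [4, 6, 22]), ([357.0, 152.0], [5, 6, 22]), ([335.0, 154.0], [4, 6, 22]), ([341.0, 160.0], [5, 6, 24]), ([438.0, 162.0], [10, 11, 59]), ([452.0, 164.0], [9, 11, 51]), ([200.0, 234.0], [14, 17, 137]), ([227.0, 229.0], [6, 7, 22]), ([476.0, 274.0], [77, 97, 3460])]
yellow top [([340.1, 189.9], [332, 177, 19, 20, 85]), ([359.4, 193.3], [355, 190, 11, 6, 24])]
yellow scene [([314.0, 272.6], [292, 259, 43, 24, 453])]
(array([ 0.6489, -0.0839]), 0.05271117389202118, array([ 333,  155,   40,   40, 1201], dtype=int32))
```

The knob is at the stop angle, the cup is on the coaster, and the big and small look-alikes are unmoved, with no blue loose on the mat. One last check: I'll map the hopper's blobs between the views to make sure of the count of seven.

```bash
python3 - <<'E'
from lib import *
t,ct=shot("top"); s,cs=shot("scene")
for u in((172,187),(184,202),(194,210),(165,222),(170,224),(176,227),(195,230)):
    X=plane(ct,u,.086); print(u,X.round(3)[:2],"-> scene",proj(cs,X).round())
def up(im,x0,y0,x1,y1):
    H=cv2.cvtColor(im[y0:y1,x0:x1],cv2.COLOR_RGB2HSV); B=cv2.inRange(H,(100,90,50),(130,255,255)); W=0
    for r in B: print("".join("#" if v else "." for v in r))
print("scene");up(s,420,142,468,172)
print("top");up(t,156,180,202,236)
E
```

```text
(172, 187) [0.614 0.375] -> scene [472. 170.]
(184, 202) [0.575 0.343] -> scene [452. 164.]
(194, 210) [0.555 0.317] -> scene [439. 162.]
(165, 222) [0.525 0.388] -> scene [455. 148.]
(170, 224) [0.52  0.375] -> scene [450. 148.]
(176, 227) [0.512 0.36 ] -> scene [443. 148.]
(195, 230) [0.504 0.312] -> scene [426. 151.]
scene
.............................######.............
............................#######.............
............................########............
............................########............
....##.....................##########...........
....###...................########..#...........
...#####..#.............########....#...........
...######..............##########...#...........
...#######.##.........#.##########......#.......
...##########............########....####.......
....#########.............################......
.....########.............################......
......######...........#####...###########......
.......###..............##.....##########.......
................................########........
................................#####
[... 2633 characters left out ...]
..........#########.......................
..............#########.......................
.......#################......................
......##################......................
.....###################......................
.....#################........................
.....##########...............................
.....########.........................###.....
.....########.........................###.....
.....########.........................###.....
.........##...........................###.....
......................................##......
..............................................
..............................................
..............................................
```

The count is seven: four singles that match between the views, plus a cluster of three. I'm handing in.

```bash
python3 -c "
from plant import env
print(env.job_done())"
```

```text
the job is handed in; nothing more can be done
None
```

I handed the job in at about 50 s of robot time: all seven matching capacitors are in the hopper, the empty cup is upright on its coaster, the crank is against its second stop, and the big and small look-alikes are where they were.

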